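# Pack the tape rolls into the screw-clamped case

## Robot

A 6-joint arm with a two-finger parallel gripper is mounted at the origin on the work surface; the furniture and walls round the work are solid. World frame = base frame: x ahead of the robot, y to its left, z up, the work surface at z = 0. Lengths are in m, angles in degrees, forces in N, time in s.
With the tool pointing down it reaches from about 0.25 to 0.725 m from the base axis. Payload 9.7 kg.
Tool frame: the origin (TCP) lies at the very end of the fingers, on their centre line; the grasp point (between the pads) lies 19 mm behind it (bot.hold_point_z is the distance from the TCP to the grasp point, in m); z points along the fingers, y is the line along which they close (so a half turn about z gives the same grasp; the last joint's range is limited). The gripper opens to 85 mm and grips with 20 to 120 N. Pads are 22 mm wide; open, the fingers measure 114 mm over their backs; the gripper's body (76 mm by 85 mm) begins 54 mm behind the grasp point. The pads swing forward as they close: fully open they stand 13 mm farther back than shut.
Start: joints at [-76.261, 4.979, 10.078, 95.1, 0, 90], TCP at [0.131, -0.534, 0.231] pointing down, gripper open.
Joint ranges: [-179.16, 179.16], [-48.56, 103.87], [-65.8, 70.77], [-126.05, 130.52], [-82.76, 87.17], [-180, 180]. Speed limits (degrees/s): [127.2, 127.2, 147.25, 180, 180, 180].

## Interface

Orientations are given as [roll, pitch, yaw] about the fixed x, y, z axes, in that order (R = Rz(yaw) Ry(pitch) Rx(roll)).
In Python, from workcell import bot gives the robot as it stands.
- The arm moves only by the tool play_rows, never from a script. Its argument "targets" is a list of rows, each an object with "grip": the closure in counts, from 0 (fully open) to 255 (shut); "linear": the shift along the world's x, y, z in cm, a list of three; "delta_rot": the turn, a rotation vector about the world's x, y, z in rad, a list of three. A call has 1 to 10 rows; each row is the pose to reach, as a shift and turn from the pose commanded when the call began; what a row does not reach only later rows make up. A row lasts 1/10 s, in which the tool goes at most 50 mm and 8.59 degrees, less where a joint would pass 70% of its speed; a pose out of reach is approached as far as the arm can. A call with a gripper value outside its range is refused whole. The fingers move at their own pace and stop on an object; "force" is the grip in N (left out, the last holds). Time passes only in rows, so rows that repeat a pose let the fingers close. It gives the time, the measured TCP pose, the force, the opening and the grip force at its end, in the units of the state.
- bot.get_obs(): the state, without advancing time (a new reading comes with each control period).
- bot.camera(name): name is "scene" or "top" or "wrist"; returns a dict with "color" (384x512x3 uint8, red, green, blue), "range_z" (384x512 float32, m along the optical axis (not along the pixel's ray), 0 where there is no reading), "fov_y" (degrees; the focal length in pixels is half the picture's height over the tangent of half this angle, whatever the lens; pixels are square), "cx", "cy" (the principal point, pixels), "world_to_cam" (4x4, takes a point from world to camera coordinates). Camera axes: x right, y up, looking along -z (the intrinsics and any distortion apply to the point x, -y, -z); pixel columns grow to the right and rows downward; lengths in m; the calibration is good to about 2 mm. A picture is of the moment at which its call begins.
- bot.job_done(): hands the job in; it is judged then, once.
Trained networks look in a picture, given as the dict that the camera call returned (one of the last four; its "shot" number tells which), for a name from the list of things; names that differ only in an ending like _2 or _b are one class to them, and where a whole thing is asked for, a point or a joint stands for the part that bears it (a point fixed in the world has none). Each returns a list of dicts, best first, with "conf" (0 to 1); they miss things now and then, are a little off and sometimes report something else, mostly with a low value. They report only what shows in the picture. A call takes as long as a camera call. They do not tell look-alikes from the thing itself.
- bot.search_frame(picture, target): "box" ([left, top, right, bottom] in pixels, round what is visible of it).
- bot.trace(picture, target): "pixels" (384x512 bool, what is visible of it) and "box" ([left, top, right, bottom] in pixels, round what is visible of it).
- bot.pinpoint(picture, target): "pixel" ([column, row] in pixels: a listed point, or the origin of a listed thing).
The state is a dict: "time": time; "q": joint angles; "qd": joint speeds; "joint_efforts": joint torques, N m; "ee_pos": TCP position; "tcp_rot": TCP orientation; "wrist_force": force on the tool from outside, world axes, zero at the start; "torque": the same for the moment, N m; "opening": finger opening in m; "grasp_force": force on a finger pad.
Only numpy, scipy, OpenCV 4.12 (cv2) and the standard library are available. Lean on these libraries where they do the work, as an engineer would, in place of code of your own. Each camera call takes 0.05 s, during which the arm holds its last target. There are 200 camera calls.

## Task

Put all the tape rolls on the bench (white and amber, two or three of them) away in the plywood case. Its lid is held by two hold-down screws, one of them with a left-hand thread: feel which way each one gives, loosen both about half a turn until their toes point away from the case, take the lid right off and put it down beside the case, lay the rolls in, set the lid back fully seated, then turn both screws back fully tight so that their toes hold the lid. Leave the solder spool and the mug where they are.

Things in the scene. Friction and masses are not known exactly. Their poses are not given: they have to be found in the camera images.
- case: open plywood case fixed to the bench, outside 120 (its x) x 288 (its y) x 64 mm high; inside 112 x 280 mm, floor 5 mm thick, walls 4 mm. Origin: centre of the underside. Its -x long side faces the robot and has the clamps beside it.
- lid_handle (a point): middle of the lid's wooden bar handle: 16 mm thick (lid x), 64 mm long (lid y), 32 mm high. The point lies 19 mm above the plate's top and 30 mm above the bottom of the lip: 89 mm above the case's origin when the lid is seated, 30 mm up when it rests on the table. Axes are the lid's (those of the case when on; either way round fits).
- case_lid: loose plywood lid (0.15 to 0.31 kg): plate 126 (x) x 294 (y) x 6 mm with a lip 5 mm deep beneath that drops into the case with 3 mm play all round. Origin: middle of the lip's bottom, 30 mm under the handle point.
- clamp_1: aluminium block of one of two like hold-down clamps fixed close in front of the case (-x side), 78 to 102 mm to the left and right of its middle; which of the two is left changes. Origin: on the screw's vertical axis, at the table, 77 mm in front of the case's centre line. Axes as the case's.
- clamp_1_wing (a point): black wing grip of that clamp's screw: a bar 12 mm thick (own x), 50 long (own y), 30 high. Point: on the axis, 14 mm below the wing's top, 99 mm above the table when tight. A steel toe under the wing (6 mm thick, 44 wide, its top 22 mm below this point) reaches 26 mm from the axis along own +x: tight, it points to case +x, overlapping the lid by 12 mm, 1 mm above it.
- clamp_1_screw (a joint): turn of that screw (rad): 0 tight at its stop, 0 to 0.15 at the start, grows as it is loosened, to 3.3; rises 2.5 mm per rad, stays where left (friction 0.06 N m). One of the two has a left-hand thread, the other a right-hand one; the eye cannot tell: tightening it meets its stop at once, loosening it turns freely. From 2.6 the toe is clear of the lid; at 3.14 it points straight away from the case.
- clamp_2: aluminium block of one of two like hold-down clamps fixed close in front of the case (-x side), 78 to 102 mm to the left and right of its middle; which of the two is left changes. Origin: on the screw's vertical axis, at the table, 77 mm in front of the case's centre line. Axes as the case's.
- clamp_2_wing (a point): black wing grip of that clamp's screw: a bar 12 mm thick (own x), 50 long (own y), 30 high. Point: on the axis, 14 mm below the wing's top, 99 mm above the table when tight. A steel toe under the wing (6 mm thick, 44 wide, its top 22 mm below this point) reaches 26 mm from the axis along own +x: tight, it points to case +x, overlapping the lid by 12 mm, 1 mm above it.
- clamp_2_screw (a joint): turn of that screw (rad): 0 tight at its stop, 0 to 0.15 at the start, grows as it is loosened, to 3.3; rises 2.5 mm per rad, stays where left (friction 0.06 N m). One of the two has a left-hand thread, the other a right-hand one; the eye cannot tell: tightening it meets its stop at once, loosening it turns freely. From 2.6 the toe is clear of the lid; at 3.14 it points straight away from the case.
- roll_1_mid (a point): white cloth-tape roll lying flat, 56 mm across, 41 mm high; the hole is no use for gripping. Point: its centre, half-way up. May be absent.
- roll_2_mid (a point): white cloth-tape roll lying flat, 53 mm across, 44 mm high; the hole is no use for gripping. Point: its centre, half-way up. May be absent.
- roll_3_mid (a point): white cloth-tape roll lying flat, 60 mm across, 47 mm high; the hole is no use for gripping. Point: its centre, half-way up. May be absent.
- flat_roll_mid (a point): amber tape roll lying flat, 57 mm across, 12 mm high; the hole is no use for gripping. Point: its centre, half-way up. May be absent.
- spool: bystander: spool of solder wire with blue flanges, 60 mm across, 40 mm high; origin centre of underside. Not a tape roll; stays where it is.
- mug: bystander: dotted white mug, 82 mm across, 91 mm high, with a handle; origin centre of underside. Stays where it is.
Things that resemble listed ones, but are neither listed nor needed, are in the scene too. What is shaped like the part that bears roll_1_mid but pink or red is not meant.

How it is judged:
By the outcome, as a careful person would: the job done as asked, in the order asked, and still so for the second after the job is handed in, with the robot touching nothing.
Of roll_1, roll_2, roll_3, flat_roll only 2 to 3 are there at a start; the rules pass over those that are not, and their reading is None.
At some moment in a run one of roll_1, roll_2, roll_3, flat_roll may be knocked a few centimetres aside while the robot is not near it.
Once in a run the grip may slacken for a moment while it holds something.
It also fails if it takes over 210 s, if anything falls off the work surface, if the arm or the gripper's body presses on something with over 40 N, if the wrist force passes 120 N, or if a joint passes its speed limit or range.

## Working session

There is one attempt and no reset: what is moved stays moved. The work goes in short steps, Python scripts to look and compute and a tool call to move; the robot and the scene stay as the last step left them, time stands still between calls to the robot, and variables do not carry over. Pictures are saved under pics/ and viewed, at most 15 in all, crops included, and the job is handed in when it is done.

Besides the shell and the picture viewer there is one more tool, called after "Call:" as a command line: name --argument value ..., lists and objects as JSON in quotes. play_rows: Moves the arm, as the interface text tells. Its arguments: {"type":"object","properties":{"targets":{"type":"array","items":{"type":"object","properties":{"grip":{"type":"number"},"linear":{"type":"array","items":{"type":"number"}},"delta_rot":{"type":"array","items":{"type":"number"}}}}},"force":{"type":"number"}},"required":["targets"]}

```bash
ls; mkdir -p pics
cat > h.py <<'E'
import numpy as np, cv2
from workcell import bot
def cam(n,save=None):
    p=bot.camera(n)
    if save: cv2.imwrite(f'pics/{save}.png',cv2.cvtColor(p['color'],cv2.COLOR_RGB2BGR))
    return p
def unproj(p,u,v,z=None,depth=None):
    """world point of pixel: at plane height z, or at depth reading"""
    f=192/np.tan(np.radians(p['fov_y'])/2)
    d=np.array([(u-p['cx'])/f,-(v-p['cy'])/f,-1.0])
    T=np.linalg.inv(p['world_to_cam']);o=T[:3,3];r=T[:3,:3]@d
    if z is not None: return o+r*(z-o[2])/r[2]
    if depth is None: depth=float(p['range_z'][int(round(v)),int(round(u))])
    return o+r*depth
def proj(p,X):
    f=192/np.tan(np.radians(p['fov_y'])/2)
    c=p['world_to_cam']@np.append(X,1)
    return p['cx']+f*c[0]/-c[2],p['cy']-f*c[1]/-c[2]
def cloud(p):
    f=192/np.tan(np.radians(p['fov_y'])/2)
    v,u=np.mgrid[:384,:512];D=p['range_z']
    P=np.stack([(u-p['cx'])/f*D,-(v-p['cy'])/f*D,-D],-1)
    T=np.linalg.inv(p['world_to_cam'])
    return P@T[:3,:3].T+T[:3,3]
E
python3 - <<'E'
from h import *
for n in ['top','scene']:
    p=cam(n,n+'1'); print(n,[ (k,p[k]) for k in p if k not in('color','range_z','world_to_cam')], np.linalg.inv(p['world_to_cam'])[:3,3].round(3))
    for t in ['case','lid_handle','clamp_1_wing','roll_1_mid','flat_roll_mid','spool','mug']:
        for r in bot.pinpoint(p,t)[:5]:
            u,v=r['pixel']; 
            try: w=unproj(p,u,v).round(3)
            except Exception as e: w=e
            print(t,round(r['conf'],2),np.round(r['pixel'],1),w)
print(bot.get_obs())
a=cv2.imread('pics/top1.png');b=cv2.imread('pics/scene1.png')
E
```

```text
pics
top [('fov_y', 54.91460621015059), ('cx', 252.19554024354306), ('cy', 194.65665943642742), ('shot', 1)] [0.307 0.02  1.215]
lid_handle 0.7 [232.5 162.4] [0.575 0.1   0.099]
clamp_1_wing 0.6 [268.3 182.8] [ 0.508 -0.011  0.111]
roll_1_mid 0.84 [367.7 204. ] [ 0.457 -0.341 -0.001]
roll_1_mid 0.56 [350.4 229.6] [ 0.373 -0.281 -0.002]
flat_roll_mid 0.32 [321.  177.2] [ 0.539 -0.183  0.04 ]
spool 0.84 [324.3 144.9] [ 0.647 -0.197  0.038]
mug 0.59 [161.6 146.3] [0.637 0.331 0.065]
mug 0.58 [210.4 192.1] [0.489 0.173 0.053]
scene [('fov_y', 43.48471336209397), ('cx', 261.20040746304795), ('cy', 188.0400212237581), ('shot', 2)] [-0.765 -0.629  1.15 ]
case 0.81 [256.4 191.6] [0.521 0.069 0.035]
lid_handle 0.57 [256.1 173.9] [0.574 0.1   0.074]
clamp_1_wing 0.49 [276.  185.7] [ 0.506 -0.02   0.105]
roll_1_mid 0.77 [305.4 262.2] [ 0.296 -0.24   0.009]
roll_1_mid 0.75 [350.5 241.5] [ 0.428 -0.343  0.041]
roll_1_mid 0.68 [325.4 249.6] [ 0.349 -0.285  0.043]
roll_1_mid 0.68 [335.6 203.2] [ 0.645 -0.209  0.002]
roll_1_mid 0.19 [271.5 183.6] [ 0.5   -0.004  0.113]
spool 0.55 [255.1 174.5] [0.574 0.105 0.069]
spool 0.53 [333.  199.2] [ 0.648 -0.196  0.014]
mug 0.37 [229.1 195.4] [0.478 0.166 0.007]
{'time': 0.8, 'q': array([-7.62614677e+01,  4.97993016e+00,  1.00791155e+01,  9.51009565e+01,
       -8.19886523e-04,  9.00008935e+01]), 'qd': array([-0.07321382, -0.03033779,  0.02090243, -0.09039067, -0.00808604,
        0.05019295]), 'joint_efforts': array([-2.04375749e-03, -5.20047998e+01,  4.64835870e+01,  1.10433582e-03,
       -1.51518384e-04, -8.87240788e-06]), 'ee_pos': array([ 0.13061456, -0.53425793,  0.23128233]), 'tcp_rot': array([-1.79998229e+02,  8.19914143e-04,  1.37376388e+01]), 'wrist_force': array([ 0.09275244,  0.15346355, -0.33678279]), 'torque': array([-0.03065965,  0.00535971,  0.04931101]), 'grasp_force': 0.0, 'opening': 0.08545903814858885}
```

Run:
```python
import cv2
a=cv2.imread('pics/top1.png');cv2.imwrite('pics/top1z.png',cv2.resize(a[90:300,120:420],None,fx=2.66,fy=2.66,interpolation=cv2.INTER_CUBIC))
```

```text
(no output)
```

View pics/top1z.png

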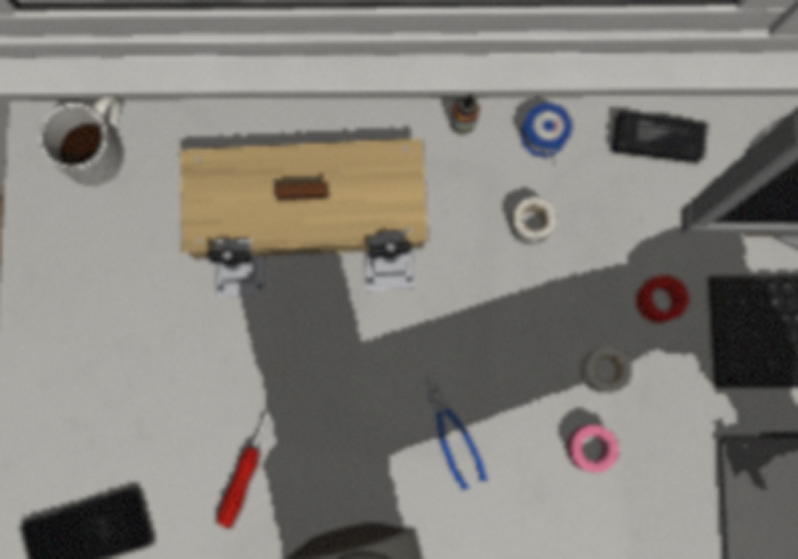

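View pics/scene1.png

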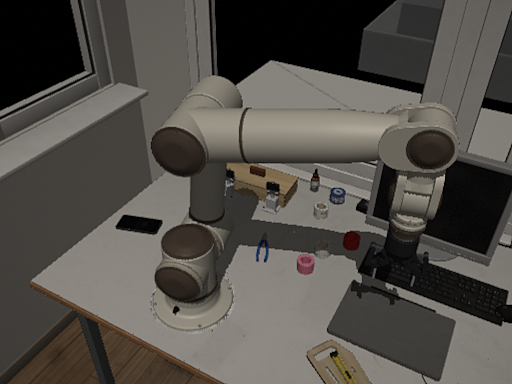

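The top view (2.66x crop) shows the case with its lid at crop (303,190) and the clamps at (232,255) and (388,250). There are two white rolls, at crop (533,218) and, in shadow, at (606,370). The red one at (663,298) and the pink one at (595,448) are look-alikes. The spool is at (547,128) and the mug at (80,145). No amber roll is visible yet.

Run:
```python
from h import *
p=cam('top');C=cloud(p)
m=(abs(C[...,2]-0.070)<.008)&(C[...,0]>.45)&(C[...,0]<.72)&(C[...,1]>-.15)&(C[...,1]<.3)
n,l,s,c=cv2.connectedComponentsWithStats(m.astype(np.uint8))
k=1+np.argmax(s[1:,4]);P=C[l==k];print('z med',np.median(P[:,2]),s[k])
r=cv2.minAreaRect((P[:,:2]*1000).astype(np.float32));print(r,cv2.boxPoints(r).round(1).tolist())
def comp(lo,hi,reg,name):
    m=(C[...,2]>lo)&(C[...,2]<hi)&(C[...,0]>reg[0])&(C[...,0]<reg[1])&(C[...,1]>reg[2])&(C[...,1]<reg[3])
    n,l,s,c=cv2.connectedComponentsWithStats(m.astype(np.uint8))
    for k in range(1,n):
        if s[k,4]>15:
            P=C[l==k];(a,b),R=cv2.minEnclosingCircle((P[:,:2]*1000).astype(np.float32))
            print(name,s[k,4],c[k].round(1),'circ',round(a),round(b),round(R),'rect',[np.round(x,1) for x in cv2.minAreaRect((P[:,:2]*1000).astype(np.float32))],'zmed,max',np.percentile(P[:,2],[50,95]).round(4),'rgb',np.median(p['color'][l==k],0))
comp(.09,.13,(.45,.7,-.15,.3),'high')
comp(.007,.09,(.2,.75,-.6,-.08),'low')
comp(.007,.09,(.1,.45,-.08,.45),'lowL')
for t in ['roll_1_mid','flat_roll_mid','clamp_1','lid_handle']:
    for q in bot.search_frame(p,t): print(t,q['conf'],np.round(q['box']))
```

```text
z med 0.06896551017478647 [ 188  142   93   44 3394]
((578.2261352539062, 98.15279388427734), (134.03680419921875, 295.0082092285156), 2.8634092807769775) [[503.8999938964844, 242.10000610351562], [518.7000122070312, -52.5], [652.5, -45.79999923706055], [637.7999877929688, 248.8000030517578]]
high 113 [233.4 160.7] circ 581 98 31 rect [array([581.3,  98.2]), array([17.5, 62.3]), np.float64(1.3)] zmed,max [0.1001 0.1039] rgb [85. 53. 34.]
high 81 [266.6 183.2] circ 509 -5 24 rect [array([508.6,  -5.2]), array([15.1, 47.8]), np.float64(11.5)] zmed,max [0.1114 0.116 ] rgb [50. 49. 48.]
high 85 [205.9 186. ] circ 500 180 24 rect [array([499. , 179.4]), array([17.6, 47.5]), np.float64(7.3)] zmed,max [0.1108 0.1154] rgb [52. 51. 50.]
low 111 [302.5 120.6] circ 742 -130 50 rect [array([ 741.3, -130.5]), array([98.7, 17.3]), np.float64(89.9)] zmed,max [0.0093 0.0122] rgb [180. 178. 173.]
low 243 [354.3 120.3] circ 739 -305 125 rect [array([ 740.3, -304.8]), array([ 19.4, 250.3]), np.float64(0.2)] zmed,max [0.009  0.0117] rgb [181. 179. 175.]
low 124 [413.1 119.8] circ 749 -506 76 rect [array
[... 2166 characters left out ...]
.5, 159.5]), array([ 25.9, 193.2]), np.float64(69.7)] zmed,max [0.0202 0.0255] rgb [139.  40.  36.]
lowL 81 [286.1 248.3] circ 310 -69 52 rect [array([310.8, -72.1]), array([103.4,  19.9]), np.float64(11.3)] zmed,max [0.0094 0.013 ] rgb [65. 69. 75.]
lowL 794 [152.4 289.8] circ 180 357 81 rect [array([181.1, 358.1]), array([ 76.3, 153.5]), np.float64(17.2)] zmed,max [0.0091 0.0122] rgb [20. 21. 21.]
roll_1_mid 0.83 [359. 196. 381. 214.]
roll_1_mid 0.76 [339. 222. 358. 238.]
roll_1_mid 0.46 [332. 249. 351. 270.]
flat_roll_mid 0.61 [199. 181. 218. 186.]
clamp_1 0.85 [199. 181. 218. 203.]
clamp_1 0.79 [258. 176. 272. 198.]
clamp_1 0.73 [312. 165. 332. 182.]
lid_handle 0.94 [188. 146. 281. 185.]
```

Call:
play_rows --targets '[{"grip":0,"linear":[4,5,1],"delta_rot":[0,0,0.12]},{"grip":0,"linear":[7,9,2],"delta_rot":[0,0,0.26]},{"grip":0,"linear":[10,13,2],"delta_rot":[0,0,0.4]},{"grip":0,"linear":[13,17,2],"delta_rot":[0,0,0.54]},{"grip":0,"linear":[16,22,2],"delta_rot":[0,0,0.68]},{"grip":0,"linear":[19,27,2],"delta_rot":[0,0,0.82]},{"grip":0,"linear":[22,32,2],"delta_rot":[0,0,0.96]},{"grip":0,"linear":[25,37,2],"delta_rot":[0,0,1.1]},{"grip":0,"linear":[28,42,2],"delta_rot":[0,0,1.24]},{"grip":0,"linear":[31,47,2],"delta_rot":[0,0,1.384]}]'

```text
time: 2.05
ee_pos: [0.4076, -0.1183, 0.2516]
tcp_rot: [179.9, 0.0, 93.4]
wrist_force: [1.0, -0.9, 0.6]
opening: 0.0855
grasp_force: 0.0
```

Run:
```python
from h import *
o=bot.get_obs();print(o['time'],o['ee_pos'],o['tcp_rot'],o['q'],o['wrist_force'])
p=cam('wrist','w1');print(np.linalg.inv(p['world_to_cam']).round(3))
C=cloud(p)
for t in ['clamp_1_wing','lid_handle','flat_roll_mid','roll_1_mid']:
    for r in bot.pinpoint(p,t): print(t,round(r['conf'],2),np.round(r['pixel'],0),unproj(p,*r['pixel']).round(4))
m=(C[...,2]>.09)&(C[...,2]<.13)&(C[...,0]>.45)
n,l,s,c=cv2.connectedComponentsWithStats(m.astype(np.uint8))
for k in range(1,n):
    if s[k,4]>100: print(s[k],cv2.minAreaRect((C[l==k][:,:2]*1000).astype(np.float32)),np.median(C[l==k][:,2]))
t=cam('top','top2');C=cloud(t)
m=(C[...,2]>.007)&(C[...,2]<.06)&(C[...,0]>.0)&(C[...,0]<.7)
n,l,s,c=cv2.connectedComponentsWithStats(m.astype(np.uint8))
for k in range(1,n):
    if s[k,4]>40: print(s[k,4],C[l==k].mean(0).round(3),np.median(t['color'][l==k],0))
```

```text
2.05 [ 0.4076143  -0.11830644  0.2516227 ] [1.79942917e+02 2.40561629e-02 9.33663959e+01] [-1.61825061e+01 -1.15961924e+01 -3.43333200e+00  9.81010188e+01
 -3.56899408e-03  7.04510841e+01] [ 0.95087403 -0.93959181  0.58936535]
[[ 0.998 -0.057 -0.017  0.405]
 [ 0.059  0.964  0.258 -0.053]
 [ 0.001 -0.259  0.966  0.394]
 [ 0.     0.     0.     1.   ]]
clamp_1_wing 0.84 [370.  68.] [ 0.5053 -0.0084  0.1141]
roll_1_mid 0.71 [154. 250.] [ 0.3653 -0.1127  0.2759]
roll_1_mid 0.64 [276. 312.] [ 0.4536 -0.3163  0.0402]
roll_1_mid 0.62 [222. 267.] [ 0.3726 -0.2738  0.0011]
[ 356   34   28   62 1282] ((508.5173034667969, -5.341314315795898), (16.196311950683594, 49.972023010253906), 11.859344482421875) 0.11235250653336404
65 [ 0.68  -0.096  0.039] [89. 79. 73.]
159 [0.638 0.346 0.033] [116. 115. 110.]
210 [ 0.675 -0.199  0.038] [ 82.5  92.  123. ]
313 [0.661 0.384 0.032] [53. 45. 41.]
533 [ 0.664 -0.345  0.027] [38. 37. 37.]
225 [ 0.531 -0.549  0.019] [120. 120. 117.]
203 [0.505 0.136 0.032] [113. 108.  99.]
93 [ 0.496 -0.003  0.035] [116. 116. 119.]
4879 [ 0.423 -0.603  0.017] [37. 37. 36.]
296 [0.251 0.17  0.019] [69. 27. 24.]
56 [ 0.296 -0.07   0.011] [ 76.5  94.  141. ]
7332 [ 0.19  -0.56   0.018] [93. 92. 89.]
769 [0.181 0.36  0.009] [19. 19. 20.]
478 [0.089 0.025 0.017] [80. 79. 73.]
341 [ 0.028 -0.465  0.011] [161. 143. 109.]
```

View pics/w1.png

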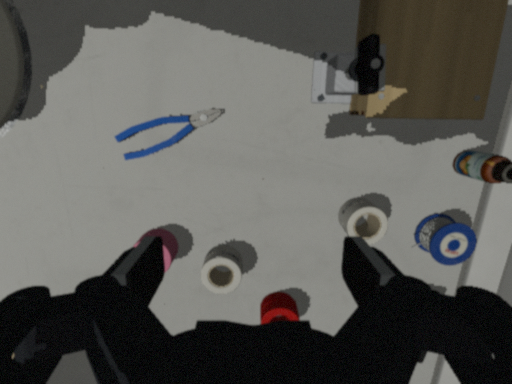

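View pics/top2.png

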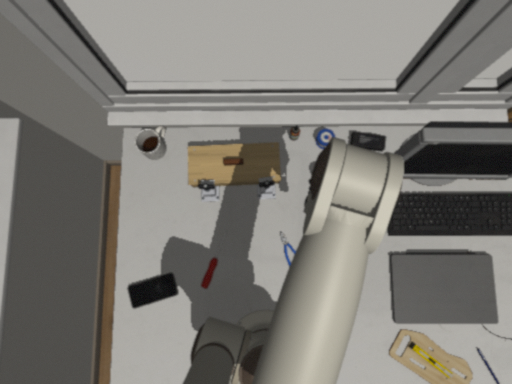

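The wrist view shows the right-hand clamp wing at (370,65). The white rolls are at (367,223) and (222,272), the pink at (155,250), the red at (280,308) and the spool at (445,240). The wide top view shows no amber roll and no third white one, so two rolls are present. I'll now turn the tool to yaw -80 above the right-hand wing.

Call:
play_rows --targets '[{"grip":0,"linear":[0,0,0],"delta_rot":[0,0,-0.148]},{"grip":0,"linear":[0,0,0],"delta_rot":[0,0,-0.296]},{"grip":0,"linear":[0,0,0],"delta_rot":[0,0,-0.444]},{"grip":0,"linear":[0,0,0],"delta_rot":[0,0,-0.592]},{"grip":0,"linear":[0,0,0],"delta_rot":[0,0,-0.74]},{"grip":0,"linear":[0,0,0],"delta_rot":[0,0,-0.888]},{"grip":0,"linear":[0,0,0],"delta_rot":[0,0,-1.036]},{"grip":0,"linear":[0,0,0],"delta_rot":[0,0,-1.184]},{"grip":0,"linear":[0,0,0],"delta_rot":[0,0,-1.332]},{"grip":0,"linear":[0,0,0],"delta_rot":[0,0,-1.48]}]'

```text
time: 3.35
ee_pos: [0.4063, -0.1219, 0.2514]
tcp_rot: [180.0, -0.0, 7.7]
wrist_force: [0.2, -0.8, -0.7]
opening: 0.0852
grasp_force: 0.0
```

Call:
play_rows --targets '[{"grip":0,"linear":[1,1.2,-0.5],"delta_rot":[0,0,-0.149]},{"grip":0,"linear":[2,2.3,-1],"delta_rot":[0,0,-0.298]},{"grip":0,"linear":[3.1,3.5,-2],"delta_rot":[0,0,-0.447]},{"grip":0,"linear":[4.1,4.6,-3],"delta_rot":[0,0,-0.596]},{"grip":0,"linear":[5.1,5.8,-4],"delta_rot":[0,0,-0.745]},{"grip":0,"linear":[6.1,7,-5],"delta_rot":[0,0,-0.894]},{"grip":0,"linear":[7.1,8.1,-6],"delta_rot":[0,0,-1.043]},{"grip":0,"linear":[8.2,9.3,-7],"delta_rot":[0,0,-1.192]},{"grip":0,"linear":[9.2,10.4,-8],"delta_rot":[0,0,-1.341]},{"grip":0,"linear":[10.2,11.6,-9],"delta_rot":[0,0,-1.49]}]'

```text
time: 4.35
ee_pos: [0.3485, -0.231, 0.1857]
tcp_rot: [-169.7, 1.7, -40.5]
wrist_force: [-0.4, -1.4, 0.7]
opening: 0.0854
grasp_force: 0.0
```

Run:
```python
from h import *
p=cam('wrist','w2');o=bot.get_obs();print(o['ee_pos'],o['tcp_rot'])
C=cloud(p)
m=(C[...,2]>.09)&(C[...,2]<.125)
n,l,s,c=cv2.connectedComponentsWithStats(m.astype(np.uint8))
for k in range(1,n):
    if s[k,4]>100: print(s[k],cv2.minAreaRect((C[l==k][:,:2]*1000).astype(np.float32)),np.median(C[l==k][:,2]))
for r in bot.pinpoint(p,'clamp_1_wing'): print(round(r['conf'],2),np.round(r['pixel'],0),unproj(p,*r['pixel'],z=.1).round(4))
```

```text
[ 0.34634924 -0.23176814  0.18481957] [-169.66623497    1.86762289  -40.78757469]
[  0 184  15  35 322] ((504.0592956542969, -10.423402786254883), (11.297369956970215, 43.47100830078125), 23.91417121887207) 0.09572784345361858
```

View pics/w2.png

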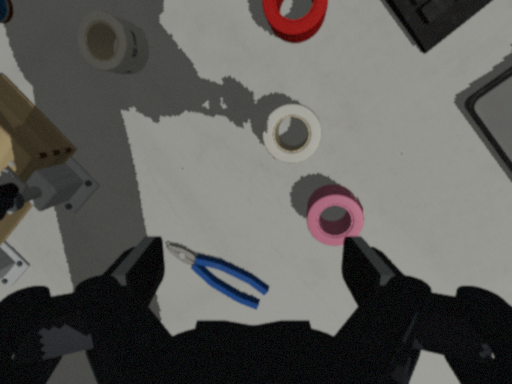

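Run:
```python
from h import *
o=bot.get_obs();print(o['q'].round(1),o['ee_pos'],o['tcp_rot'],o['qd'].round(1),o['wrist_force'])
```

```text
[-40.7 -12.5 -12.1  92.2  10.3 180. ] [ 0.34738164 -0.2312777   0.18526565] [-169.70448684    1.81532132  -40.6161496 ] [ 3.2  0.7  1.8 -0.3 -0.3 -0.1] [ 0.18844091 -0.0466537   0.40440875]
```

```bash
cat >> h.py <<'E'
from scipy.spatial.transform import Rotation as R
def rot(rpy): return R.from_euler('xyz',rpy,degrees=True)
def to(rpy): return (rot(rpy)*rot(bot.get_obs()['tcp_rot']).inv()).as_rotvec().round(4)
E
python3 -c "
from h import *
print(to([180,0,20]),to([180,0,98]))"
```

```text
[-0.1913  0.0011  1.0577] [-0.1842 -0.1474  2.4138]
```

Call:
play_rows --targets '[{"grip":0,"linear":[1,1,1],"delta_rot":[-0.024,0,0.132]},{"grip":0,"linear":[2,3,2],"delta_rot":[-0.048,0,0.264]},{"grip":0,"linear":[3,4,3],"delta_rot":[-0.072,0,0.397]},{"grip":0,"linear":[4,5,4],"delta_rot":[-0.096,0,0.529]},{"grip":0,"linear":[5,6,4],"delta_rot":[-0.12,0,0.661]},{"grip":0,"linear":[6,8,4],"delta_rot":[-0.143,0,0.793]},{"grip":0,"linear":[7,9,4],"delta_rot":[-0.167,0,0.926]},{"grip":0,"linear":[8,10,4],"delta_rot":[-0.1913,0.0011,1.0577]},{"grip":0,"linear":[8,10,4],"delta_rot":[-0.1913,0.0011,1.0577]}]'

```text
time: 5.35
ee_pos: [0.4308, -0.1286, 0.226]
tcp_rot: [179.9, 0.0, 20.7]
wrist_force: [0.3, -0.2, -0.5]
opening: 0.0856
grasp_force: 0.0
```

```bash
python3 -c "
from h import *
o=bot.get_obs();print(o['q'].round(1),o['ee_pos'],o['tcp_rot'])
print(to([180,0,98]))"
```

```text
[-16.6  -8.8  -3.9  94.9  -0.  142.7] [ 0.430776   -0.12859549  0.22604108] [1.79942279e+02 1.49144050e-03 2.06820742e+01]
[6.0000e-04 9.0000e-04 1.3495e+00]
```

Call:
play_rows --targets '[{"grip":0,"linear":[1,1.4,0],"delta_rot":[0,0,0.14]},{"grip":0,"linear":[2,2.8,-1],"delta_rot":[0,0,0.28]},{"grip":0,"linear":[3,4.2,-2],"delta_rot":[0,0,0.42]},{"grip":0,"linear":[4,5.6,-3],"delta_rot":[0,0,0.56]},{"grip":0,"linear":[5,7,-4],"delta_rot":[0,0,0.7]},{"grip":0,"linear":[6,8.5,-5],"delta_rot":[0,0,0.84]},{"grip":0,"linear":[7,10,-6],"delta_rot":[0,0,0.98]},{"grip":0,"linear":[7.8,11.3,-7],"delta_rot":[0,0,1.12]},{"grip":0,"linear":[7.8,12.3,-7.6],"delta_rot":[0,0,1.25]},{"grip":0,"linear":[7.8,12.3,-7.6],"delta_rot":[0,0,1.35]}]'

```text
time: 6.35
ee_pos: [0.5077, -0.0062, 0.1489]
tcp_rot: [-179.9, -0.0, 97.9]
wrist_force: [-0.6, -1.3, -0.6]
opening: 0.0855
grasp_force: 0.0
```

```bash
cat >> h.py <<'E'
def blobs(p,lo,hi,mn=100):
    C=cloud(p);m=(C[...,2]>lo)&(C[...,2]<hi)
    n,l,s,c=cv2.connectedComponentsWithStats(m.astype(np.uint8))
    for k in range(1,n):
        if s[k,4]>mn: print(s[k],[np.round(x,1) for x in cv2.minAreaRect((C[l==k][:,:2]*1000).astype(np.float32))],'z',np.median(C[l==k][:,2]).round(3),'rgb',np.median(p['color'][l==k],0))
E
python3 - <<'E'
from h import *
p=cam('wrist');o=bot.get_obs();print(o['q'].round(1),o['ee_pos'],o['tcp_rot'])
blobs(p,.09,.125)
for r in bot.pinpoint(p,'clamp_1_wing'): print(round(r['conf'],2),np.round(r['pixel'],0),unproj(p,*r['pixel'],z=.112).round(4))
E
```

```text
[-0.8 -1.6 -5.7 85.9  0.  81. ] [ 0.50782084 -0.00667938  0.14944359] [-1.79960333e+02 -8.66813615e-03  9.82029771e+01]
[ 369    5   52  115 3536] [array([580.9,  98.5]), array([16.2, 63.6]), np.float64(2.4)] z 0.101 rgb [41. 25. 16.]
[ 241  172   25   80 1524] [array([508.6,  -4.4]), array([15.5, 49.2]), np.float64(4.8)] z 0.113 rgb [20. 21. 22.]
0.6 [253. 211.] [ 0.508  -0.0008  0.112 ]
```

Call:
play_rows --force 40 --targets '[{"grip":0,"linear":[0.08,0.2,-2.5],"delta_rot":[0,0,-0.05]},{"grip":0,"linear":[0.08,0.2,-5],"delta_rot":[0,0,-0.05]},{"grip":0,"linear":[0.08,0.2,-6.5],"delta_rot":[0,0,-0.05]},{"grip":255,"linear":[0.08,0.2,-6.5],"delta_rot":[0,0,-0.05]},{"grip":255,"linear":[0.08,0.2,-6.5],"delta_rot":[0,0,-0.05]},{"grip":255,"linear":[0.08,0.2,-6.5],"delta_rot":[0,0,-0.05]},{"grip":255,"linear":[0.08,0.2,-6.5],"delta_rot":[0,0,-0.05]},{"grip":255,"linear":[0.08,0.2,-6.5],"delta_rot":[0,0,-0.05]},{"grip":255,"linear":[0.08,0.2,-6.5],"delta_rot":[0,0,-0.05]},{"grip":255,"linear":[0.08,0.2,-6.5],"delta_rot":[0,0,-0.05]}]'

```text
time: 7.45
ee_pos: [0.5081, -0.0038, 0.0857]
tcp_rot: [-179.9, -0.0, 95.0]
wrist_force: [-7.7, 0.6, 6.8]
opening: 0.0115
grasp_force: 40.7
```

```bash
python3 -c "
from h import *
o=bot.get_obs();print(o['ee_pos'],o['tcp_rot'],o['torque'],o['wrist_force'],o['opening'],o['grasp_force'])"
```

```text
[ 0.50810415 -0.00381134  0.08571182] [-1.79948369e+02 -8.25638333e-03  9.49793742e+01] [ 0.19294694  1.49436362 -0.02385191] [-7.65084151  0.62765893  6.78648284] 0.011519297041048199 40.730931758880615
```

Call:
play_rows --targets '[{"grip":255,"linear":[0,0,0.02],"delta_rot":[0,0,0.08]},{"grip":255,"linear":[0,0,0.04],"delta_rot":[0,0,0.16]},{"grip":255,"linear":[0,0,0.06],"delta_rot":[0,0,0.24]}]'

```text
time: 7.75
ee_pos: [0.5078, -0.0038, 0.0863]
tcp_rot: [-179.9, -0.0, 108.9]
wrist_force: [-10.2, 0.3, 9.9]
opening: 0.0112
grasp_force: 40.9
```

```bash
python3 -c "
from h import *
o=bot.get_obs();print(o['ee_pos'],o['tcp_rot'],o['torque'],o['wrist_force'],o['opening'],o['grasp_force'])"
```

```text
[ 0.50778971 -0.00380887  0.0863133 ] [-1.79923188e+02 -3.07228090e-02  1.08914401e+02] [ 0.14467506  1.92955236 -0.12797746] [-10.22819644   0.27875671   9.92373107] 0.011241968385992104 40.86910128593445
```

Call:
play_rows --targets '[{"grip":255,"linear":[-0.05,0,0.036],"delta_rot":[0,0,0.143]},{"grip":255,"linear":[-0.07,0,0.072],"delta_rot":[0,0,0.286]},{"grip":255,"linear":[-0.07,0,0.107],"delta_rot":[0,0,0.429]},{"grip":255,"linear":[-0.07,0,0.143],"delta_rot":[0,0,0.572]},{"grip":255,"linear":[-0.07,0,0.179],"delta_rot":[0,0,0.715]},{"grip":255,"linear":[-0.07,0,0.215],"delta_rot":[0,0,0.858]},{"grip":255,"linear":[-0.07,0,0.25],"delta_rot":[0,0,1.001]},{"grip":255,"linear":[-0.07,0,0.286],"delta_rot":[0,0,1.144]},{"grip":255,"linear":[-0.07,0,0.322],"delta_rot":[0,0,1.287]},{"grip":255,"linear":[-0.07,0,0.358],"delta_rot":[0,0,1.43]}]'

```text
time: 8.75
ee_pos: [0.5067, -0.0052, 0.0899]
tcp_rot: [-179.9, -0.2, -169.1]
wrist_force: [-11.8, -8.0, 9.2]
opening: 0.0113
grasp_force: 41.0
```

Call:
play_rows --targets '[{"grip":255,"linear":[0,0,0.036],"delta_rot":[0,0,0.143]},{"grip":255,"linear":[0,0,0.072],"delta_rot":[0,0,0.286]},{"grip":255,"linear":[0,0,0.107],"delta_rot":[0,0,0.429]},{"grip":255,"linear":[0,0,0.143],"delta_rot":[0,0,0.572]},{"grip":255,"linear":[0,0,0.179],"delta_rot":[0,0,0.715]},{"grip":255,"linear":[0,0,0.215],"delta_rot":[0,0,0.858]},{"grip":255,"linear":[0,0,0.25],"delta_rot":[0,0,1.001]},{"grip":255,"linear":[0,0,0.286],"delta_rot":[0,0,1.144]},{"grip":255,"linear":[0,0,0.322],"delta_rot":[0,0,1.287]},{"grip":255,"linear":[0,0,0.358],"delta_rot":[0,0,1.43]}]'

```text
time: 9.75
ee_pos: [0.508, -0.0064, 0.0935]
tcp_rot: [180.0, -0.3, -87.2]
wrist_force: [-3.2, -14.0, 4.9]
opening: 0.0113
grasp_force: 25.4
```

```bash
python3 -c "
from h import *
o=bot.get_obs();print(o['q'].round(1),o['ee_pos'],o['tcp_rot'],o['torque'],o['wrist_force'],o['opening'],o['grasp_force'])"
```

```text
[ -0.6  -1.2 -11.5  79.7  -0.3 -93.4] [ 0.50797911 -0.00640791  0.09349203] [179.97100475  -0.28513792 -87.18707715] [-2.90971624  0.77475954 -0.0624272 ] [ -3.23139647 -14.03905712   4.86247378] 0.01127607632057125 25.360549092292786
```

Call:
play_rows --targets '[{"grip":0,"linear":[0,0,0],"delta_rot":[0,0,0]},{"grip":0,"linear":[0,0,0],"delta_rot":[0,0,0]},{"grip":0,"linear":[0,0,0],"delta_rot":[0,0,0]},{"grip":0,"linear":[0,0,0],"delta_rot":[0,0,0]},{"grip":0,"linear":[0,0,2],"delta_rot":[0,0,0]},{"grip":0,"linear":[0,0,5],"delta_rot":[0,0,0]},{"grip":0,"linear":[0,4,6],"delta_rot":[0,0,0]},{"grip":0,"linear":[-0.3,8.5,6],"delta_rot":[0,0,0]},{"grip":0,"linear":[-0.6,13,6],"delta_rot":[0,0,0]},{"grip":0,"linear":[-0.9,18.5,6],"delta_rot":[0,0,0]}]'

```text
time: 10.75
ee_pos: [0.4993, 0.1775, 0.1529]
tcp_rot: [-180.0, 0.0, -87.5]
wrist_force: [0.7, 0.5, 0.4]
opening: 0.0853
grasp_force: 0.0
```

Call:
play_rows --targets '[{"grip":0,"linear":[0,0,0],"delta_rot":[0,0,0]},{"grip":0,"linear":[0,0,0],"delta_rot":[0,0,0]}]'

```text
time: 10.95
ee_pos: [0.4991, 0.1772, 0.1524]
tcp_rot: [180.0, 0.0, -87.3]
wrist_force: [-0.0, 1.0, -0.4]
opening: 0.0854
grasp_force: 0.0
```

Run:
```python
from h import *
p=cam('wrist','w3');o=bot.get_obs();print(o['q'].round(1),o['ee_pos'],o['tcp_rot'])
blobs(p,.09,.135)
for r in bot.pinpoint(p,'clamp_1_wing'): print(round(r['conf'],2),np.round(r['pixel'],0),unproj(p,*r['pixel'],z=.112).round(4))
t=cam('top');blobs(t,.09,.135,50)
```

```text
[ 19.4   1.3  -2.5  86.2   0.  -73.2] [0.49937428 0.17611527 0.15247772] [ 1.79968801e+02 -2.97588047e-04 -8.73630440e+01]
[ 111   28   39  109 3186] [array([580.8,  99.2]), array([16. , 64.3]), np.float64(2.6)] z 0.102 rgb [99. 64. 41.]
[ 239  178   25   78 1465] [array([501. , 181.6]), array([15.8, 49.7]), np.float64(4.2)] z 0.113 rgb [17. 18. 18.]
0.34 [252. 217.] [0.5002 0.1785 0.112 ]
[   0   77  512   41 6914] [array([801.3,  32.7]), array([  96.1, 1624.9]), np.float64(2.1)] z 0.12 rgb [125. 124. 121.]
[223 158  21   6 111] [array([581.,  98.]), array([16.6, 62.2]), np.float64(2.9)] z 0.1 rgb [78. 48. 31.]
[379 161 133  16 569] [array([ 537.3, -552.7]), array([401.4,  33.2]), np.float64(85.3)] z 0.113 rgb [23. 23. 24.]
[259 180  17   8  93] [array([506.8,  -6.5]), array([16.4, 48.6]), np.float64(1.5)] z 0.118 rgb [48. 45. 46.]
```

View pics/w3.png

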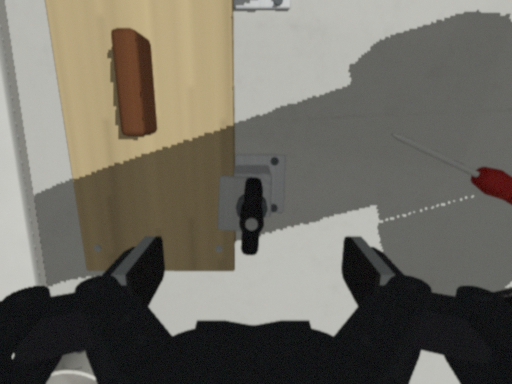

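The wrist view shows the left wing at (252,217), its toe over the lid edge, and the handle at (135,80). R is open, at z 0.118 and aligned. Next I'll grasp L and feel it in the minus direction.

Call:
play_rows --force 40 --targets '[{"grip":0,"linear":[0.06,0.4,-2.5],"delta_rot":[0,0,0.02]},{"grip":0,"linear":[0.06,0.4,-5],"delta_rot":[0,0,0.02]},{"grip":0,"linear":[0.06,0.4,-6.7],"delta_rot":[0,0,0.02]},{"grip":255,"linear":[0.06,0.4,-6.7],"delta_rot":[0,0,0.02]},{"grip":255,"linear":[0.06,0.4,-6.7],"delta_rot":[0,0,0.02]},{"grip":255,"linear":[0.06,0.4,-6.7],"delta_rot":[0,0,0.02]},{"grip":255,"linear":[0.06,0.4,-6.7],"delta_rot":[0,0,0.02]},{"grip":255,"linear":[0.06,0.4,-6.7],"delta_rot":[0,0,0.02]},{"grip":255,"linear":[0.06,0.4,-6.7],"delta_rot":[0,0,0.02]},{"grip":255,"linear":[0.06,0.4,-6.7],"delta_rot":[0,0,0.02]}]'

```text
time: 12.1
ee_pos: [0.5001, 0.1798, 0.0864]
tcp_rot: [-180.0, 0.0, -86.3]
wrist_force: [-3.4, -2.3, 5.6]
opening: 0.011
grasp_force: 41.6
```

Call:
play_rows --targets '[{"grip":255,"linear":[0,0,0.02],"delta_rot":[0,0,-0.08]},{"grip":255,"linear":[0,0,0.04],"delta_rot":[0,0,-0.16]},{"grip":255,"linear":[0,0,0.06],"delta_rot":[0,0,-0.24]}]'

```text
time: 12.4
ee_pos: [0.4998, 0.1798, 0.087]
tcp_rot: [180.0, 0.0, -100.2]
wrist_force: [-5.3, -2.1, 6.8]
opening: 0.0114
grasp_force: 40.1
```

```bash
python3 -c "
from h import *
o=bot.get_obs();print(o['ee_pos'],o['tcp_rot'],o['torque'],o['wrist_force'],o['opening'],o['grasp_force'])"
```

```text
[0.4998421  0.17978579 0.08703654] [ 1.79986166e+02  2.11132108e-03 -1.00181831e+02] [-0.50096361  0.94697084  0.11896736] [-5.31687879 -2.1260116   6.76517047] 0.01136718077514232 40.10495066642761
```

Call:
play_rows --targets '[{"grip":255,"linear":[-0.04,0,0.036],"delta_rot":[0,0,-0.146]},{"grip":255,"linear":[-0.04,0,0.073],"delta_rot":[0,0,-0.292]},{"grip":255,"linear":[-0.04,0,0.11],"delta_rot":[0,0,-0.437]},{"grip":255,"linear":[-0.04,0,0.146],"delta_rot":[0,0,-0.583]},{"grip":255,"linear":[-0.04,0,0.182],"delta_rot":[0,0,-0.729]},{"grip":255,"linear":[-0.04,0,0.219],"delta_rot":[0,0,-0.875]},{"grip":255,"linear":[-0.04,0,0.255],"delta_rot":[0,0,-1.02]},{"grip":255,"linear":[-0.04,0,0.292],"delta_rot":[0,0,-1.166]},{"grip":255,"linear":[-0.04,0,0.328],"delta_rot":[0,0,-1.312]},{"grip":255,"linear":[-0.04,0,0.364],"delta_rot":[0,0,-1.457]}]'

```text
time: 13.4
ee_pos: [0.4988, 0.1811, 0.0906]
tcp_rot: [179.9, -0.1, 176.2]
wrist_force: [-8.7, 5.1, 6.0]
opening: 0.011
grasp_force: 40.1
```

Call:
play_rows --targets '[{"grip":255,"linear":[0,0,0.036],"delta_rot":[0,0,-0.146]},{"grip":255,"linear":[0,0,0.073],"delta_rot":[0,0,-0.292]},{"grip":255,"linear":[0,0,0.11],"delta_rot":[0,0,-0.437]},{"grip":255,"linear":[0,0,0.146],"delta_rot":[0,0,-0.583]},{"grip":255,"linear":[0,0,0.182],"delta_rot":[0,0,-0.729]},{"grip":255,"linear":[0,0,0.219],"delta_rot":[0,0,-0.875]},{"grip":255,"linear":[0,0,0.255],"delta_rot":[0,0,-1.02]},{"grip":255,"linear":[0,0,0.292],"delta_rot":[0,0,-1.166]},{"grip":255,"linear":[0,0,0.328],"delta_rot":[0,0,-1.312]},{"grip":255,"linear":[0,0,0.364],"delta_rot":[0,0,-1.457]}]'

```text
time: 14.4
ee_pos: [0.4998, 0.1822, 0.0944]
tcp_rot: [179.9, -0.2, 92.8]
wrist_force: [-1.1, 11.0, 2.9]
opening: 0.0114
grasp_force: 39.5
```

```bash
python3 -c "
from h import *
o=bot.get_obs();print(o['q'].round(1),o['ee_pos'],o['tcp_rot'],o['torque'],o['wrist_force'],o['opening'],o['grasp_force'])"
```

```text
[ 19.9   1.9  -8.3  79.7   0.2 107.1] [0.49984078 0.18221025 0.09435402] [179.9263898   -0.24503085  92.80118731] [2.16240537 0.32857202 0.0745076 ] [-1.06024074 11.00793198  2.86049836] 0.011365812269439519 39.5350581407547
```

Call:
play_rows --targets '[{"grip":0,"linear":[0,0,0],"delta_rot":[0,0,0]},{"grip":0,"linear":[0,0,0],"delta_rot":[0,0,0]},{"grip":0,"linear":[0,0,0],"delta_rot":[0,0,0]},{"grip":0,"linear":[0,0,0],"delta_rot":[0,0,0]},{"grip":0,"linear":[0,0,2],"delta_rot":[0,0,0]},{"grip":0,"linear":[0,0,5],"delta_rot":[0,0,0]},{"grip":0,"linear":[2,-2,6],"delta_rot":[0,0,0]},{"grip":0,"linear":[5,-5,6],"delta_rot":[0,0,0]},{"grip":0,"linear":[8.05,-8.35,6],"delta_rot":[0,0,0]},{"grip":0,"linear":[8.05,-8.35,6],"delta_rot":[0,0,0]}]'

```text
time: 15.4
ee_pos: [0.5826, 0.0929, 0.1527]
tcp_rot: [180.0, 0.1, 92.9]
wrist_force: [-1.4, -0.1, -0.4]
opening: 0.0849
grasp_force: 0.0
```

Run:
```python
from h import *
p=cam('wrist','w4');o=bot.get_obs();print(o['q'].round(1),o['ee_pos'],o['tcp_rot'])
blobs(p,.09,.135)
t=cam('top','top4');blobs(t,.09,.135,50)
```

```text
[ 9.2  9.5  6.3 86.9 -0.  96.4] [0.58122692 0.09447871 0.15273619] [-1.79961940e+02  3.16741161e-02  9.28927301e+01]
[  93   13   58   97 3767] [array([502.9, 181.4]), array([19.9, 49.1]), np.float64(10.6)] z 0.119 rgb [19. 19. 20.]
[ 239  154   24   91 2017] [array([581.7,  99.3]), array([15.7, 63.2]), np.float64(2.2)] z 0.102 rgb [51. 34. 23.]
[503 273   9  34 156] [array([785.8,  37. ]), array([ 3.2, 24.7]), np.float64(0.1)] z 0.092 rgb [144. 145. 140.]
[149 294  20  33 294] [array([516. ,   4.6]), array([ 5.7, 31.8]), np.float64(12.5)] z 0.096 rgb [19.  20.  19.5]
[ 250   77  262   24 3800] [array([ 808.5, -367.7]), array([826.2,  60. ]), np.float64(89.3)] z 0.12 rgb [131. 130. 127.]
[   0   81  183   37 1851] [array([786.2, 551.3]), array([ 64.6, 590.6]), np.float64(6.1)] z 0.119 rgb [110. 109. 106.]
[380 161 132  16 561] [array([ 536.8, -552.4]), array([401.4,  33.4]), np.float64(85.3)] z 0.113 rgb [24. 23. 24.]
[264 180  12   8  66] [array([507.3, -14. ]), array([16.5, 33.8]), np.float64(4.8)] z 0.119 rgb [57.  56.5 54. ]
```

View pics/w4.png

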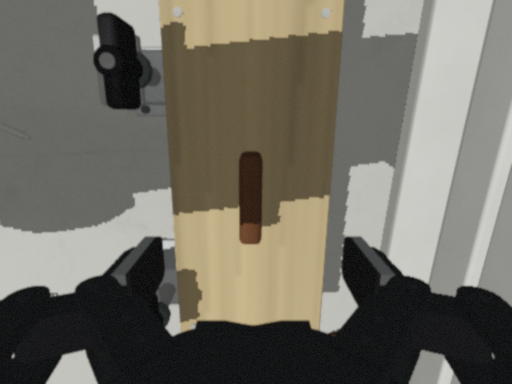

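Call:
play_rows --targets '[{"grip":0,"linear":[0,0,0],"delta_rot":[0,0,0]}]'

```text
time: 15.6
ee_pos: [0.5797, 0.0968, 0.1534]
tcp_rot: [-180.0, 0.0, 93.1]
wrist_force: [0.2, 0.3, -0.3]
opening: 0.0855
grasp_force: 0.0
```

Call:
play_rows --force 70 --targets '[{"grip":0,"linear":[0.12,0.2,-2.5],"delta_rot":[0,0,0]},{"grip":0,"linear":[0.12,0.2,-5],"delta_rot":[0,0,0]},{"grip":0,"linear":[0.12,0.2,-7],"delta_rot":[0,0,0]},{"grip":0,"linear":[0.12,0.2,-7.6],"delta_rot":[0,0,0]},{"grip":255,"linear":[0.12,0.2,-7.6],"delta_rot":[0,0,0]},{"grip":255,"linear":[0.12,0.2,-7.6],"delta_rot":[0,0,0]},{"grip":255,"linear":[0.12,0.2,-7.6],"delta_rot":[0,0,0]},{"grip":255,"linear":[0.12,0.2,-7.6],"delta_rot":[0,0,0]},{"grip":255,"linear":[0.12,0.2,-7.6],"delta_rot":[0,0,0]},{"grip":255,"linear":[0.12,0.2,-7.6],"delta_rot":[0,0,0]}]'

```text
time: 16.6
ee_pos: [0.5819, 0.0985, 0.0785]
tcp_rot: [179.9, 0.0, 93.0]
wrist_force: [0.4, 0.4, 5.7]
opening: 0.0149
grasp_force: 69.2
```

Call:
play_rows --targets '[{"grip":255,"linear":[0,0,0.3],"delta_rot":[0,0,0]},{"grip":255,"linear":[0,0,0.8],"delta_rot":[0,0,0]},{"grip":255,"linear":[0,0,1.5],"delta_rot":[0,0,0]},{"grip":255,"linear":[0,0,2.5],"delta_rot":[0,0,0]},{"grip":255,"linear":[0,0,4],"delta_rot":[0,0,0]},{"grip":255,"linear":[0,0,6],"delta_rot":[0,0,0]},{"grip":255,"linear":[0,0,8],"delta_rot":[0,0,0]},{"grip":255,"linear":[0,0,10],"delta_rot":[0,0,0]},{"grip":255,"linear":[0,0,12],"delta_rot":[0,0,0]},{"grip":255,"linear":[0,0,14],"delta_rot":[0,0,0]}]'

```text
time: 17.6
ee_pos: [0.5814, 0.0984, 0.2197]
tcp_rot: [179.9, 0.0, 93.0]
wrist_force: [0.3, -0.3, -1.9]
opening: 0.0149
grasp_force: 68.3
```

Run:
```python
from h import *
o=bot.get_obs();print(o['q'].round(1),o['ee_pos'],o['tcp_rot'],o['wrist_force'],o['opening'],o['grasp_force'])
t=cam('top','top5');p=cam('wrist')
C=cloud(t)
# obstacle map of left area
m=(C[...,2]>.006)&(C[...,1]>.22)&(C[...,1]<.45)&(C[...,0]>.15)&(C[...,0]<.7)&(C[...,2]<.15)
n,l,s,c=cv2.connectedComponentsWithStats(m.astype(np.uint8))
for k in range(1,n):
    if s[k,4]>15: print(s[k,4],C[l==k].min(0).round(3),C[l==k].max(0).round(3))
```

```text
[ 9.6 10.2 14.6 94.3 -0.  96.6] [0.58140577 0.09844069 0.21970062] [1.79918324e+02 7.61367198e-03 9.30304664e+01] [ 0.32731153 -0.3001869  -1.89356393] 0.014895626177248707 68.28684210777283
760 [0.608 0.327 0.007] [0.7   0.41  0.096]
33 [0.515 0.23  0.015] [0.549 0.239 0.067]
840 [0.152 0.276 0.006] [0.237 0.437 0.015]
```

View pics/top5.png

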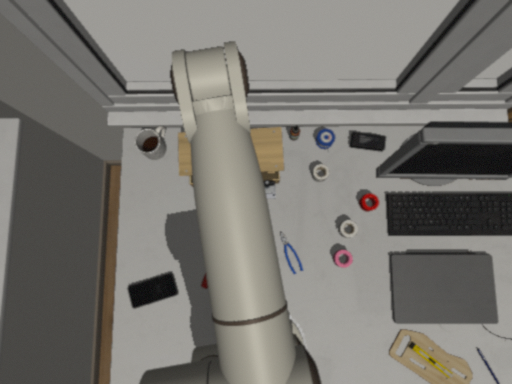

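Call:
play_rows --targets '[{"grip":255,"linear":[-2,1,0],"delta_rot":[0,0,0.1]},{"grip":255,"linear":[-4.5,3,0],"delta_rot":[0,0,0.24]},{"grip":255,"linear":[-7,5.5,0],"delta_rot":[0,0,0.38]},{"grip":255,"linear":[-9.5,8,0],"delta_rot":[0,0,0.52]},{"grip":255,"linear":[-11.5,11,0],"delta_rot":[0,0,0.66]},{"grip":255,"linear":[-13,14,0],"delta_rot":[0,0,0.8]},{"grip":255,"linear":[-14.5,17,0],"delta_rot":[0,0,0.95]},{"grip":255,"linear":[-15.5,20,0],"delta_rot":[0,0,1.1]},{"grip":255,"linear":[-16.1,22,0],"delta_rot":[0,0,1.25]},{"grip":255,"linear":[-16.1,23.7,0],"delta_rot":[0,0,1.4]}]'

```text
time: 18.7
ee_pos: [0.4194, 0.3366, 0.2172]
tcp_rot: [180.0, -0.0, 173.7]
wrist_force: [0.1, -0.6, -1.7]
opening: 0.0148
grasp_force: 68.7
```

Call:
play_rows --targets '[{"grip":255,"linear":[0,0,-1],"delta_rot":[0,0,0.06]},{"grip":255,"linear":[0,0,-3],"delta_rot":[0,0,0.12]},{"grip":255,"linear":[0,0,-5],"delta_rot":[0,0,0.125]},{"grip":255,"linear":[0,0,-7],"delta_rot":[0,0,0.125]},{"grip":255,"linear":[0,0,-9],"delta_rot":[0,0,0.125]},{"grip":255,"linear":[0,0,-11],"delta_rot":[0,0,0.125]},{"grip":255,"linear":[0,0,-13],"delta_rot":[0,0,0.125]},{"grip":255,"linear":[0,0,-15],"delta_rot":[0,0,0.125]},{"grip":255,"linear":[0,0,-16.5],"delta_rot":[0,0,0.125]},{"grip":255,"linear":[0,0,-17],"delta_rot":[0,0,0.125]}]'

```text
time: 19.7
ee_pos: [0.4196, 0.3348, 0.0455]
tcp_rot: [-179.9, -0.1, -179.6]
wrist_force: [-0.6, -0.5, -2.3]
opening: 0.0145
grasp_force: 68.7
```

Run:
```python
from h import *
o=bot.get_obs();print(o['q'].round(1),o['ee_pos'],o['tcp_rot'],o['wrist_force'],o['opening'],o['grasp_force'])
t=cam('wrist','w6')
```

```text
[ 38.6   3.9 -11.7  74.6   0.   38.2] [0.41958417 0.33475803 0.04553757] [-1.79921644e+02 -1.01946563e-01 -1.79592441e+02] [-0.62740841 -0.52362342 -2.31499775] 0.014495622661776309 68.71919989585876
```

View pics/w6.png

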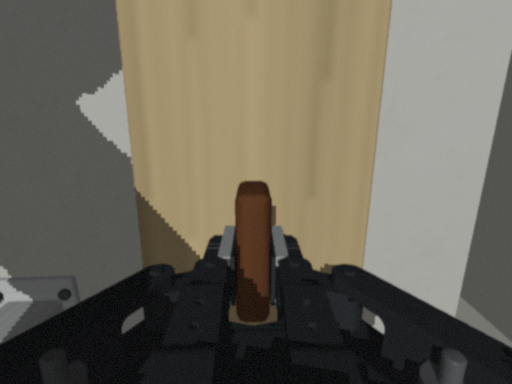

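The lid is held by its handle over clear table, with the left clamp's foot visible at the lower left. Lowering it and releasing.

Call:
play_rows --targets '[{"grip":255,"linear":[0,0,-1],"delta_rot":[0,0,0]},{"grip":255,"linear":[0,0,-2],"delta_rot":[0,0,0]},{"grip":255,"linear":[0,0,-2.4],"delta_rot":[0,0,0]},{"grip":255,"linear":[0,0,-2.55],"delta_rot":[0,0,0]},{"grip":255,"linear":[0,0,-2.55],"delta_rot":[0,0,0]}]'

```text
time: 20.25
ee_pos: [0.4204, 0.3355, 0.022]
tcp_rot: [180.0, 0.0, -179.6]
wrist_force: [0.4, 0.7, -1.8]
opening: 0.0148
grasp_force: 68.7
```

Call:
play_rows --targets '[{"grip":0,"linear":[0,0,0],"delta_rot":[0,0,0]},{"grip":0,"linear":[0,0,0],"delta_rot":[0,0,0]},{"grip":0,"linear":[0,0,0],"delta_rot":[0,0,0]},{"grip":0,"linear":[0,0,0],"delta_rot":[0,0,0]},{"grip":0,"linear":[0,0,2],"delta_rot":[0,0,0]},{"grip":0,"linear":[0,0,6],"delta_rot":[0,0,0]},{"grip":0,"linear":[0,0,10],"delta_rot":[0,0,0]},{"grip":0,"linear":[0,0,14],"delta_rot":[0,0,0]},{"grip":0,"linear":[0,0,18],"delta_rot":[0,0,0]},{"grip":0,"linear":[0,0,22],"delta_rot":[0,0,0]}]'

```text
time: 21.25
ee_pos: [0.4202, 0.3353, 0.2439]
tcp_rot: [180.0, 0.0, -179.6]
wrist_force: [-0.3, 0.8, 0.2]
opening: 0.0852
grasp_force: 0.0
```

Run:
```python
from h import *
o=bot.get_obs();print(o['q'].round(1),o['ee_pos'],o['tcp_rot'],o['wrist_force'])
t=cam('top','top7');C=cloud(t)
m=(C[...,2]>.04)&(C[...,2]<.085)&(C[...,0]>.48)&(C[...,0]<.68)&(C[...,1]>-.09)&(C[...,1]<.28)
P=(C[m][:,:2]*1000).astype(np.float32);print('case rim',cv2.minAreaRect(P),np.percentile(C[m][:,2],[5,50,95]))
m=(C[...,2]<.03)&(C[...,2]>-.01)&(C[...,0]>.52)&(C[...,0]<.635)&(C[...,1]>-.04)&(C[...,1]<.24)
print('floor z',np.median(C[m][:,2]),m.sum())
m=(C[...,2]>.006)&(C[...,2]<.06)&(C[...,0]>.2)&(C[...,0]<.63)&(C[...,1]>-.45)&(C[...,1]<-.1)
n,l,s,c=cv2.connectedComponentsWithStats(m.astype(np.uint8))
for k in range(1,n):
    if s[k,4]>40:
        Q=C[l==k];r=cv2.minEnclosingCircle((Q[Q[:,2]>.02][:,:2]*1000).astype(np.float32)) if (Q[:,2]>.02).any() else 0; print(s[k,4],r,Q[:,2].max(),np.median(t['color'][l==k],0))
```

```text
[38.6  3.5  9.9 96.4  0.  38.2] [0.42021812 0.33527051 0.24389477] [ 1.79964562e+02  4.08562019e-02 -1.79592211e+02] [-0.30761223  0.81730583  0.22672604]
case rim ((560.4660034179688, 97.23448944091797), (162.91036987304688, 288.2389831542969), 2.4821977615356445) [0.04300894 0.06126816 0.08337389]
floor z 0.003948518122896094 2544
190 ((556.7084350585938, -182.85833740234375), 26.330867767333984) 0.04821699860232109 [154.  150.  139.5]
233 ((460.6446838378906, -337.5037536621094), 27.916921615600586) 0.045707700150391606 [148.  24.  21.]
679 ((433.4341735839844, -430.88409423828125), 57.89268112182617) 0.029501883617920166 [38. 37. 37.]
223 ((375.0284423828125, -265.19580078125), 27.974702835083008) 0.0457005215999704 [164. 161. 150.]
222 ((281.1024475097656, -246.75648498535156), 28.9536190032959) 0.04535718096276886 [177.5 105.  127. ]
45 0 0.015818023468015863 [ 83.  99. 142.]
514 ((247.71478271484375, -422.10552978515625), 47.2127685546875) 0.022863647581836677 [92. 91. 89.]
```

View pics/top7.png

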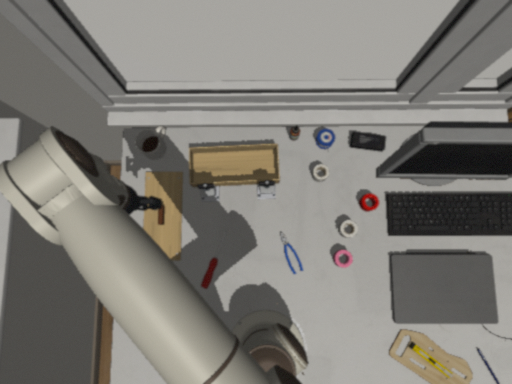

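The lid lies flat at around (162,215), the case is open at (235,165), and both white rolls are in place at (320,172) and (348,229). No amber roll shows anywhere. I'll move above roll A.

Call:
play_rows --targets '[{"grip":0,"linear":[1,-4,0],"delta_rot":[0,0,0.04]},{"grip":0,"linear":[2,-8,0],"delta_rot":[0,0,0.04]},{"grip":0,"linear":[3,-12.5,0],"delta_rot":[0,0,0.04]},{"grip":0,"linear":[4.5,-17,0],"delta_rot":[0,0,0.04]},{"grip":0,"linear":[6,-21.5,0],"delta_rot":[0,0,0.04]},{"grip":0,"linear":[7,-26,0],"delta_rot":[0,0,0.04]},{"grip":0,"linear":[8,-30.5,0],"delta_rot":[0,0,0.04]},{"grip":0,"linear":[9,-35,0],"delta_rot":[0,0,0.04]},{"grip":0,"linear":[10,-39.5,0],"delta_rot":[0,0,0.04]},{"grip":0,"linear":[11,-44,0],"delta_rot":[0,0,0.04]}]'

```text
time: 22.3
ee_pos: [0.5305, -0.1066, 0.2422]
tcp_rot: [180.0, 0.1, -177.3]
wrist_force: [1.0, 1.1, -0.0]
opening: 0.0855
grasp_force: 0.0
```

Call:
play_rows --targets '[{"grip":0,"linear":[1.2,-3.5,-3],"delta_rot":[0,0,0]},{"grip":0,"linear":[2.7,-7.5,-6],"delta_rot":[0,0,0]},{"grip":0,"linear":[2.7,-7.8,-9],"delta_rot":[0,0,0]},{"grip":0,"linear":[2.7,-7.8,-9],"delta_rot":[0,0,0]},{"grip":0,"linear":[2.7,-7.8,-9],"delta_rot":[0,0,0]}]'

```text
time: 22.8
ee_pos: [0.5571, -0.1822, 0.1525]
tcp_rot: [180.0, -0.0, -177.3]
wrist_force: [0.2, 0.5, 1.1]
opening: 0.0858
grasp_force: 0.0
```

```bash
cat >> h.py <<'E'
def circ(p,lo,hi,reg,mn=100):
    C=cloud(p);m=(C[...,2]>lo)&(C[...,2]<hi)&(C[...,0]>reg[0])&(C[...,0]<reg[1])&(C[...,1]>reg[2])&(C[...,1]<reg[3])
    n,l,s,c=cv2.connectedComponentsWithStats(m.astype(np.uint8))
    for k in range(1,n):
        if s[k,4]>mn: print(s[k],cv2.minEnclosingCircle((C[l==k][:,:2]*1000).astype(np.float32)),'z',np.percentile(C[l==k][:,2],[50,95]).round(4),np.median(p['color'][l==k],0))
E
python3 - <<'E'
from h import *
o=bot.get_obs();print(o['q'].round(1),o['ee_pos'],o['tcp_rot'])
p=cam('wrist','w8');circ(p,.032,.06,(.49,.63,-.26,-.09))
E
```

```text
[-18.1   9.1   5.9  86.8   0.  -20.8] [ 0.55706452 -0.18221125  0.15253312] [ 1.79960222e+02 -2.45397134e-02 -1.77305363e+02]
[ 221  159   61   59 1881] ((558.0198974609375, -182.9349822998047), 26.549274444580078) z [0.0434 0.0447] [159. 158. 148.]
```

View pics/w8.png

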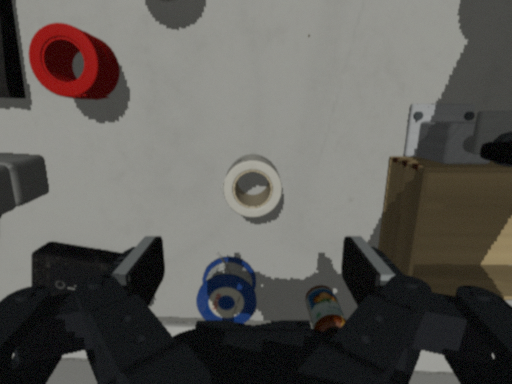

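The wrist view shows the white roll (roll_2, 53 mm wide and 44 mm high) at (252,185). The red roll is at (65,60) and the spool at (225,295), both clear of the fingers. Grasping it now.

Call:
play_rows --force 50 --targets '[{"grip":0,"linear":[0.1,-0.05,-4],"delta_rot":[0,0,0]},{"grip":0,"linear":[0.1,-0.05,-8],"delta_rot":[0,0,0]},{"grip":0,"linear":[0.1,-0.05,-12],"delta_rot":[0,0,0]},{"grip":0,"linear":[0.1,-0.05,-14.4],"delta_rot":[0,0,0]},{"grip":255,"linear":[0.1,-0.05,-14.4],"delta_rot":[0,0,0]},{"grip":255,"linear":[0.1,-0.05,-14.4],"delta_rot":[0,0,0]},{"grip":255,"linear":[0.1,-0.05,-14.4],"delta_rot":[0,0,0]},{"grip":255,"linear":[0.1,-0.05,-14.4],"delta_rot":[0,0,0]},{"grip":255,"linear":[0.1,-0.05,-14.4],"delta_rot":[0,0,0]},{"grip":255,"linear":[0.1,-0.05,-14.4],"delta_rot":[0,0,0]}]'

```text
time: 23.85
ee_pos: [0.5604, -0.1833, 0.0115]
tcp_rot: [-179.9, 0.3, -177.3]
wrist_force: [0.5, 1.7, 9.2]
opening: 0.0499
grasp_force: 52.7
```

Call:
play_rows --targets '[{"grip":255,"linear":[0,0,2],"delta_rot":[0,0,0]},{"grip":255,"linear":[0,0,5],"delta_rot":[0,0,0]},{"grip":255,"linear":[0,0,8],"delta_rot":[0,0,0]},{"grip":255,"linear":[0,0,11],"delta_rot":[0,0,0]},{"grip":255,"linear":[0,0,14],"delta_rot":[0,0,0]}]'

```text
time: 24.35
ee_pos: [0.5587, -0.1831, 0.1511]
tcp_rot: [-180.0, 0.1, -177.3]
wrist_force: [0.7, 1.1, -0.4]
opening: 0.05
grasp_force: 52.1
```

Call:
play_rows --targets '[{"grip":255,"linear":[0.5,3,1],"delta_rot":[0,0,0]},{"grip":255,"linear":[1,7,1],"delta_rot":[0,0,0]},{"grip":255,"linear":[1.5,11,1],"delta_rot":[0,0,0]},{"grip":255,"linear":[2,15,1],"delta_rot":[0,0,0]},{"grip":255,"linear":[2.5,19,1],"delta_rot":[0,0,0]},{"grip":255,"linear":[2.5,22.2,1],"delta_rot":[0,0,0]},{"grip":255,"linear":[2.5,22.2,0],"delta_rot":[0,0,0]},{"grip":255,"linear":[2.5,22.2,0],"delta_rot":[0,0,0]}]'

```text
time: 25.15
ee_pos: [0.5832, 0.0396, 0.1481]
tcp_rot: [180.0, 0.0, -177.2]
wrist_force: [-0.4, -0.0, -1.0]
opening: 0.0496
grasp_force: 52.2
```

Call:
play_rows --targets '[{"grip":255,"linear":[0,0,-3],"delta_rot":[0,0,0]},{"grip":255,"linear":[0,0,-6],"delta_rot":[0,0,0]},{"grip":255,"linear":[0,0,-9],"delta_rot":[0,0,0]},{"grip":255,"linear":[0,0,-11.5],"delta_rot":[0,0,0]},{"grip":255,"linear":[0,0,-12.8],"delta_rot":[0,0,0]},{"grip":255,"linear":[0,0,-13.1],"delta_rot":[0,0,0]},{"grip":255,"linear":[0,0,-13.1],"delta_rot":[0,0,0]}]'

```text
time: 25.85
ee_pos: [0.5839, 0.0384, 0.0179]
tcp_rot: [180.0, 0.1, -177.3]
wrist_force: [-0.5, 0.8, -0.4]
opening: 0.0499
grasp_force: 52.2
```

Call:
play_rows --targets '[{"grip":60,"linear":[0,0,0],"delta_rot":[0,0,0]},{"grip":30,"linear":[0,0,0],"delta_rot":[0,0,0]},{"grip":0,"linear":[0,0,0],"delta_rot":[0,0,0]},{"grip":0,"linear":[0,0,0],"delta_rot":[0,0,0]},{"grip":0,"linear":[0,0,3],"delta_rot":[0,0,0]},{"grip":0,"linear":[0,0,7],"delta_rot":[0,0,0]},{"grip":0,"linear":[0,0,11],"delta_rot":[0,0,0]},{"grip":0,"linear":[0,0,15],"delta_rot":[0,0,0]},{"grip":0,"linear":[-2,-4,16],"delta_rot":[0,0,0]},{"grip":0,"linear":[-4.5,-8,16],"delta_rot":[0,0,0]}]'

```text
time: 26.85
ee_pos: [0.5394, -0.0413, 0.1795]
tcp_rot: [-180.0, 0.3, -177.2]
wrist_force: [0.4, -0.5, -0.3]
opening: 0.0858
grasp_force: 0.0
```

Call:
play_rows --targets '[{"grip":0,"linear":[-2.5,-3.5,0],"delta_rot":[0,0,0]},{"grip":0,"linear":[-5,-7,0],"delta_rot":[0,0,0]},{"grip":0,"linear":[-7.5,-10.5,0],"delta_rot":[0,0,0]},{"grip":0,"linear":[-10,-14,0],"delta_rot":[0,0,0]},{"grip":0,"linear":[-12.5,-17,0],"delta_rot":[0,0,0]},{"grip":0,"linear":[-14.5,-20,-1],"delta_rot":[0,0,0]},{"grip":0,"linear":[-16.4,-22.3,-2],"delta_rot":[0,0,0]},{"grip":0,"linear":[-16.4,-22.3,-2.5],"delta_rot":[0,0,0]},{"grip":0,"linear":[-16.4,-22.3,-2.5],"delta_rot":[0,0,0]}]'

```text
time: 27.75
ee_pos: [0.3739, -0.2641, 0.1516]
tcp_rot: [179.9, -0.0, -177.4]
wrist_force: [-0.3, 0.4, 0.5]
opening: 0.0857
grasp_force: 0.0
```

Run:
```python
from h import *
o=bot.get_obs();print(o['q'].round(1),o['ee_pos'],o['tcp_rot'])
p=cam('wrist','w9');circ(p,.03,.06,(.24,.5,-.36,-.1))
t=cam('top');print('case:');circ(t,.025,.055,(.535,.625,-.03,.23),30)
```

```text
[-35.3  -8.5 -11.9  86.6   0.  -37.9] [ 0.37394599 -0.26413662  0.15158696] [ 1.79948227e+02 -6.93583781e-03 -1.77394185e+02]
[ 245   41   70   72 2754] ((280.73272705078125, -246.12498474121094), 28.575944900512695) z [0.0405 0.0418] [166. 104. 121.]
[ 254  198   60   59 2096] ((410.83685302734375, -233.04502868652344), 28.350936889648438) z [0.0404 0.0417] [158. 157. 148.]
[ 156  241   47   57 1398] ((460.509521484375, -335.25091552734375), 28.490930557250977) z [0.0403 0.0417] [136.  23.  21.]
case:
[245 157  17  17 162] ((580.571044921875, 37.47296905517578), 26.606599807739258) z [0.0467 0.0512] [165.5 160.  146. ]
```

View pics/w9.png

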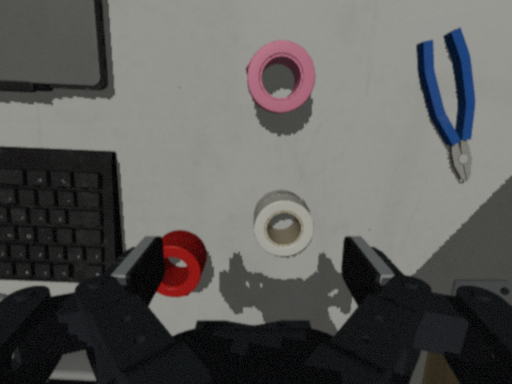

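The white roll has been knocked aside: it is now at (283,222), which is world (0.411,-0.233). The red at (178,263) and pink at (280,75) are not meant. Grasping it at the new place.

Call:
play_rows --targets '[{"grip":0,"linear":[2,1.6,0],"delta_rot":[0,0,0]},{"grip":0,"linear":[3.7,3.1,-2],"delta_rot":[0,0,0]},{"grip":0,"linear":[3.7,3.1,-6],"delta_rot":[0,0,0]},{"grip":0,"linear":[3.7,3.1,-10],"delta_rot":[0,0,0]},{"grip":0,"linear":[3.7,3.1,-13],"delta_rot":[0,0,0]},{"grip":0,"linear":[3.7,3.1,-14.2],"delta_rot":[0,0,0]},{"grip":255,"linear":[3.7,3.1,-14.2],"delta_rot":[0,0,0]},{"grip":255,"linear":[3.7,3.1,-14.2],"delta_rot":[0,0,0]},{"grip":255,"linear":[3.7,3.1,-14.2],"delta_rot":[0,0,0]},{"grip":255,"linear":[3.7,3.1,-14.2],"delta_rot":[0,0,0]}]'

```text
time: 28.85
ee_pos: [0.4129, -0.2337, 0.0123]
tcp_rot: [-179.9, 0.2, -177.3]
wrist_force: [-0.6, 1.8, 7.5]
opening: 0.0533
grasp_force: 53.2
```

Call:
play_rows --targets '[{"grip":255,"linear":[0,0,0],"delta_rot":[0,0,0]},{"grip":255,"linear":[0,0,0],"delta_rot":[0,0,0]},{"grip":255,"linear":[0,0,2],"delta_rot":[0,0,0]},{"grip":255,"linear":[0,0,5],"delta_rot":[0,0,0]},{"grip":255,"linear":[0,0,8],"delta_rot":[0,0,0]},{"grip":255,"linear":[0,0,11],"delta_rot":[0,0,0]},{"grip":255,"linear":[0,0,14.5],"delta_rot":[0,0,0]},{"grip":255,"linear":[0,0,17],"delta_rot":[0,0,0]},{"grip":255,"linear":[0,0,17],"delta_rot":[0,0,0]}]'

```text
time: 29.75
ee_pos: [0.4128, -0.2339, 0.1848]
tcp_rot: [-179.8, 0.4, -177.3]
wrist_force: [0.0, -0.4, -0.4]
opening: 0.0528
grasp_force: 52.9
```

Call:
play_rows --targets '[{"grip":255,"linear":[1.7,4,0],"delta_rot":[0,0,0]},{"grip":255,"linear":[3.4,8,0],"delta_rot":[0,0,0]},{"grip":255,"linear":[5.1,12,0],"delta_rot":[0,0,0]},{"grip":255,"linear":[6.8,16,0],"delta_rot":[0,0,0]},{"grip":255,"linear":[8.5,20,0],"delta_rot":[0,0,0]},{"grip":255,"linear":[10.2,24,0],"delta_rot":[0,0,0]},{"grip":255,"linear":[11.9,28,0],"delta_rot":[0,0,0]},{"grip":255,"linear":[13.6,32,0],"delta_rot":[0,0,0]},{"grip":255,"linear":[15.3,36,0],"delta_rot":[0,0,0]},{"grip":255,"linear":[16.6,39.2,0],"delta_rot":[0,0,0]}]'

```text
time: 30.75
ee_pos: [0.5779, 0.1612, 0.1796]
tcp_rot: [180.0, 0.0, -177.3]
wrist_force: [0.3, -1.0, -0.6]
opening: 0.0526
grasp_force: 52.9
```

Call:
play_rows --targets '[{"grip":255,"linear":[0,0,0],"delta_rot":[0,0,0]},{"grip":255,"linear":[0,0,0],"delta_rot":[0,0,0]}]'

```text
time: 30.95
ee_pos: [0.5772, 0.1595, 0.1793]
tcp_rot: [-180.0, -0.1, -177.2]
wrist_force: [-0.1, -0.6, -0.3]
opening: 0.0529
grasp_force: 52.9
```

Call:
play_rows --targets '[{"grip":255,"linear":[0.1,-0.1,-3.5],"delta_rot":[0,0,0]},{"grip":255,"linear":[0.1,-0.1,-7],"delta_rot":[0,0,0]},{"grip":255,"linear":[0.1,-0.1,-10.5],"delta_rot":[0,0,0]},{"grip":255,"linear":[0.1,-0.1,-14],"delta_rot":[0,0,0]},{"grip":255,"linear":[0.1,-0.1,-15.5],"delta_rot":[0,0,0]},{"grip":255,"linear":[0.1,-0.1,-16.1],"delta_rot":[0,0,0]},{"grip":255,"linear":[0.1,-0.1,-16.1],"delta_rot":[0,0,0]},{"grip":60,"linear":[0.1,-0.1,-16.1],"delta_rot":[0,0,0]},{"grip":30,"linear":[0.1,-0.1,-16.1],"delta_rot":[0,0,0]},{"grip":0,"linear":[0.1,-0.1,-16.1],"delta_rot":[0,0,0]}]'

```text
time: 31.95
ee_pos: [0.5792, 0.1582, 0.0204]
tcp_rot: [180.0, 0.1, -177.3]
wrist_force: [0.9, 0.3, -0.8]
opening: 0.0858
grasp_force: 0.0
```

Call:
play_rows --targets '[{"grip":0,"linear":[0,0,0],"delta_rot":[0,0,0]},{"grip":0,"linear":[0,0,3],"delta_rot":[0,0,0]},{"grip":0,"linear":[0,0,7],"delta_rot":[0,0,0]},{"grip":0,"linear":[0,0,11],"delta_rot":[0,0,0]},{"grip":0,"linear":[0,0,15],"delta_rot":[0,0,0]},{"grip":0,"linear":[-3,3.5,16],"delta_rot":[0,0,-0.02]},{"grip":0,"linear":[-6.5,7.5,16],"delta_rot":[0,0,-0.04]},{"grip":0,"linear":[-10,11.5,14],"delta_rot":[0,0,-0.04]},{"grip":0,"linear":[-13,15,12],"delta_rot":[0,0,-0.04]},{"grip":0,"linear":[-15.8,17.6,10],"delta_rot":[0,0,-0.04]}]'

```text
time: 32.95
ee_pos: [0.4214, 0.3337, 0.1206]
tcp_rot: [179.9, 0.1, -179.6]
wrist_force: [0.6, 0.6, -0.8]
opening: 0.0856
grasp_force: 0.0
```

Call:
play_rows --targets '[{"grip":0,"linear":[0,0,0],"delta_rot":[0,0,0]},{"grip":0,"linear":[0,0,0],"delta_rot":[0,0,0]}]'

```text
time: 33.15
ee_pos: [0.4216, 0.3326, 0.1204]
tcp_rot: [-180.0, 0.0, -179.5]
wrist_force: [0.6, -0.4, 0.6]
opening: 0.0853
grasp_force: 0.0
```

Run:
```python
from h import *
o=bot.get_obs();print(o['time'],o['ee_pos'],o['tcp_rot'])
p=cam('wrist');blobs(p,.028,.06)
t=cam('top','top10');print('case:');circ(t,.025,.055,(.535,.625,-.03,.23),30)
C=cloud(t);m=(C[...,2]>.1)&(C[...,2]<.13)&(C[...,0]<.53)&(C[...,0]>.48)&(abs(C[...,1])<.03);print(C[m].mean(0))
a=cv2.imread('pics/top10.png');cv2.imwrite('pics/top10z.png',cv2.resize(a[110:290,110:400],None,fx=2.6,fy=2.6,interpolation=cv2.INTER_CUBIC))
```

```text
33.15 [0.42158782 0.33261335 0.12036868] [-1.79994649e+02  1.05066222e-02 -1.79454359e+02]
[ 246  155   22   81 1590] [array([421., 336.]), array([16. , 62.7]), np.float64(89.9)] z 0.043 rgb [82. 51. 32.]
[  41  261   63   33 1249] [array([491.5, 182. ]), array([16.4, 40.2]), np.float64(2.0)] z 0.047 rgb [80. 81. 81.]
[ 46 351  45  33 897] [array([586.6, 169.9]), array([26.2, 51.6]), np.float64(48.5)] z 0.045 rgb [165. 161. 147.]
case:
[245 157  17  17 167] ((580.8123168945312, 37.42984390258789), 26.66904067993164) z [0.0461 0.0507] [158. 151. 138.]
[208 158  17  18 184] ((576.99658203125, 157.3494873046875), 27.92906951904297) z [0.0439 0.0471] [161.  156.  145.5]
[ 0.50720364 -0.00430408  0.11772384]
```

View pics/top10z.png

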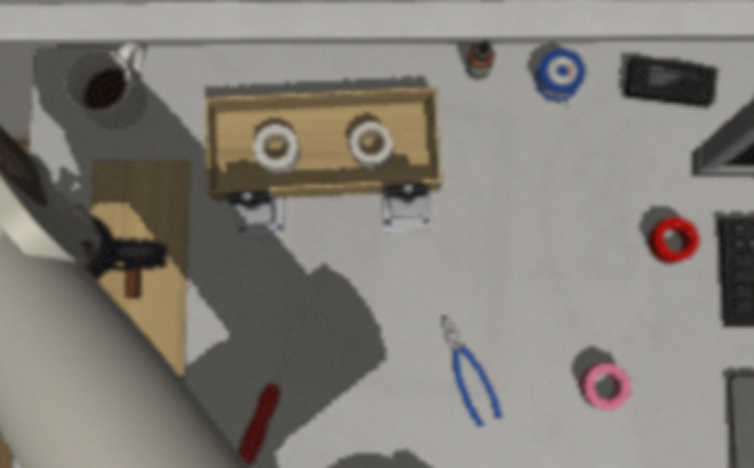

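Both rolls lie flat in the case, at crop (275,145) and (370,140), and the bench holds only bystanders. Fetching the lid.

Call:
play_rows --force 70 --targets '[{"grip":0,"linear":[0,0.25,-4],"delta_rot":[0,0,0]},{"grip":0,"linear":[0,0.25,-8],"delta_rot":[0,0,0]},{"grip":0,"linear":[0,0.25,-9.9],"delta_rot":[0,0,0]},{"grip":255,"linear":[0,0.25,-9.9],"delta_rot":[0,0,0]},{"grip":255,"linear":[0,0.25,-9.9],"delta_rot":[0,0,0]},{"grip":255,"linear":[0,0.25,-9.9],"delta_rot":[0,0,0]},{"grip":255,"linear":[0,0.25,-9.9],"delta_rot":[0,0,0]},{"grip":255,"linear":[0,0.25,-9.9],"delta_rot":[0,0,0]},{"grip":255,"linear":[0,0.25,-9.9],"delta_rot":[0,0,0]},{"grip":255,"linear":[0,0.25,-9.9],"delta_rot":[0,0,0]}]'

```text
time: 34.25
ee_pos: [0.4232, 0.3351, 0.0229]
tcp_rot: [179.9, 0.1, -179.6]
wrist_force: [0.9, -1.1, 6.0]
opening: 0.0146
grasp_force: 69.7
```

Call:
play_rows --targets '[{"grip":255,"linear":[0,0,1],"delta_rot":[0,0,0]},{"grip":255,"linear":[0,0,3],"delta_rot":[0,0,0]},{"grip":255,"linear":[0,0,6],"delta_rot":[0,0,0]},{"grip":255,"linear":[0,0,9],"delta_rot":[0,0,0]},{"grip":255,"linear":[0,0,12],"delta_rot":[0,0,0]},{"grip":255,"linear":[0,0,15],"delta_rot":[0,0,0]},{"grip":255,"linear":[0,0,18],"delta_rot":[0,0,0]},{"grip":255,"linear":[0,0,20],"delta_rot":[0,0,0]},{"grip":255,"linear":[0,0,20],"delta_rot":[0,0,0]}]'

```text
time: 35.15
ee_pos: [0.423, 0.3351, 0.2248]
tcp_rot: [179.8, 0.2, -179.6]
wrist_force: [0.3, -0.1, -1.6]
opening: 0.0146
grasp_force: 68.7
```

Run:
```python
from h import *
o=bot.get_obs();print(o['ee_pos'],o['tcp_rot'],o['opening'],o['wrist_force'])
p=cam('wrist');blobs(p,.19,.26)
t=cam('top');C=cloud(t)
# inner floor outline / rim outline
m=(C[...,2]>.045)&(C[...,2]<.08)&(C[...,0]>.52)&(C[...,0]<.68)&(C[...,1]>-.09)&(C[...,1]<.28)
P=C[m];
c,s=np.cos(np.radians(2.5)),np.sin(np.radians(2.5));d=P[:,:2]-[.581,.0985];u=d@[c,s];v=d@[-s,c]
print(np.percentile(u,[.5,99.5]),np.percentile(v,[.5,99.5]), 'far wall', np.median(u[u>.045]),'ends',np.median(v[v<-.13]),np.median(v[v>.13]))
w=v[u>.045];uu=u[u>.045];print('far wall slope deg',np.degrees(np.polyfit(w,uu,1)[0]))
```

```text
[0.42301265 0.33513825 0.22482383] [ 179.81463161    0.23189888 -179.58579219] 0.014617508033796092 [ 0.2925678  -0.1029095  -1.64186166]
[  118     0   271   326 66227] [array([396.7, 335.7]), array([176.7, 126.5]), np.float64(0.4)] z 0.213 rgb [181. 164. 125.]
[-0.06008266  0.06059458] [-0.14431132  0.14331936] far wall 0.05677672499400764 ends -0.141583040106341 0.13979279027802344
far wall slope deg -0.24001594221771724
```

Call:
play_rows --targets '[{"grip":255,"linear":[0.3,-1.7,0],"delta_rot":[0,0,-0.15]},{"grip":255,"linear":[0.8,-3.7,0],"delta_rot":[0,0,-0.3]},{"grip":255,"linear":[1.6,-6.7,0],"delta_rot":[0,0,-0.45]},{"grip":255,"linear":[3,-9.7,0],"delta_rot":[0,0,-0.6]},{"grip":255,"linear":[4.5,-12.5,0],"delta_rot":[0,0,-0.75]},{"grip":255,"linear":[6.5,-15.5,0],"delta_rot":[0,0,-0.9]},{"grip":255,"linear":[8.5,-18,0],"delta_rot":[0,0,-1.05]},{"grip":255,"linear":[11,-20.5,0],"delta_rot":[0,0,-1.2]},{"grip":255,"linear":[13.5,-22.5,0],"delta_rot":[0,0,-1.35]},{"grip":255,"linear":[15.8,-23.9,0],"delta_rot":[0,0,-1.49]}]'

```text
time: 36.25
ee_pos: [0.5807, 0.0939, 0.2194]
tcp_rot: [-179.9, 0.0, 94.6]
wrist_force: [0.8, 0.3, -2.1]
opening: 0.0145
grasp_force: 68.6
```

Call:
play_rows --targets '[{"grip":255,"linear":[0,0,-1],"delta_rot":[0,0,-0.035]},{"grip":255,"linear":[0,0,-3],"delta_rot":[0,0,-0.035]},{"grip":255,"linear":[0,0,-5],"delta_rot":[0,0,-0.035]},{"grip":255,"linear":[0,0,-7],"delta_rot":[0,0,-0.035]},{"grip":255,"linear":[0,0,-9],"delta_rot":[0,0,-0.035]},{"grip":255,"linear":[0,0,-10],"delta_rot":[0,0,-0.035]},{"grip":255,"linear":[0,0,-10.5],"delta_rot":[0,0,-0.035]},{"grip":255,"linear":[0,0,-10.5],"delta_rot":[0,0,-0.035]},{"grip":255,"linear":[0,0,-10.5],"delta_rot":[0,0,-0.035]}]'

```text
time: 37.15
ee_pos: [0.5806, 0.0956, 0.1171]
tcp_rot: [179.9, 0.0, 93.0]
wrist_force: [-0.1, -0.5, -1.4]
opening: 0.0145
grasp_force: 68.9
```

Run:
```python
from h import *
o=bot.get_obs();print(o['q'].round(1),o['ee_pos'],o['tcp_rot'],o['opening'],o['wrist_force'])
p=cam('wrist','w11')
```

```text
[ 9.4  9.4  2.3 82.9 -0.  96.3] [0.58064312 0.09558759 0.11707356] [1.79936058e+02 9.87531697e-03 9.30307823e+01] 0.014496901404723097 [-0.05168766 -0.46052152 -1.37933214]
```

View pics/w11.png

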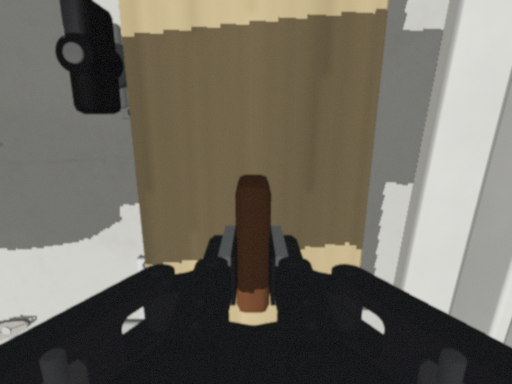

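The lid is level and parallel above the case, with the left wing clear at (90,60). Lowering it.

Call:
play_rows --targets '[{"grip":255,"linear":[0.09,0,-0.8],"delta_rot":[0,0,0]},{"grip":255,"linear":[0.09,0,-1.6],"delta_rot":[0,0,0]},{"grip":255,"linear":[0.09,0,-2.2],"delta_rot":[0,0,0]},{"grip":255,"linear":[0.09,0,-2.6],"delta_rot":[0,0,0]},{"grip":255,"linear":[0.09,0,-2.9],"delta_rot":[0,0,0]},{"grip":255,"linear":[0.09,0,-3.1],"delta_rot":[0,0,0]}]'

```text
time: 37.8
ee_pos: [0.5812, 0.0955, 0.085]
tcp_rot: [180.0, 0.0, 93.0]
wrist_force: [-0.4, 0.3, -1.0]
opening: 0.0143
grasp_force: 68.9
```

Call:
play_rows --targets '[{"grip":255,"linear":[0,0,-0.15],"delta_rot":[0,0,0]},{"grip":255,"linear":[0,0,-0.3],"delta_rot":[0,0,0]},{"grip":255,"linear":[0,0,-0.45],"delta_rot":[0,0,0]},{"grip":255,"linear":[0,0,-0.45],"delta_rot":[0,0,0]}]'

```text
time: 38.2
ee_pos: [0.5814, 0.0956, 0.0819]
tcp_rot: [179.9, 0.0, 93.0]
wrist_force: [-2.9, -0.8, 5.2]
opening: 0.0148
grasp_force: 69.7
```

Call:
play_rows --targets '[{"grip":0,"linear":[0,0,0],"delta_rot":[0,0,0]},{"grip":0,"linear":[0,0,0],"delta_rot":[0,0,0]},{"grip":0,"linear":[0,0,0],"delta_rot":[0,0,0]},{"grip":0,"linear":[0,0,0],"delta_rot":[0,0,0]},{"grip":0,"linear":[0,0,2],"delta_rot":[0,0,0]},{"grip":0,"linear":[0,0,5],"delta_rot":[0,0,0]},{"grip":0,"linear":[-2,2,7.5],"delta_rot":[0,0,0]},{"grip":0,"linear":[-5,5,7.5],"delta_rot":[0,0,0]},{"grip":0,"linear":[-8.2,8.6,7.5],"delta_rot":[0,0,0]},{"grip":0,"linear":[-8.2,8.6,7.5],"delta_rot":[0,0,0]}]'

```text
time: 39.2
ee_pos: [0.4966, 0.1845, 0.1565]
tcp_rot: [180.0, -0.0, 93.2]
wrist_force: [1.1, -0.4, -0.3]
opening: 0.0852
grasp_force: 0.0
```

Call:
play_rows --targets '[{"grip":0,"linear":[0,0,0],"delta_rot":[0,0,0]},{"grip":0,"linear":[0,0,0],"delta_rot":[0,0,0]}]'

```text
time: 39.4
ee_pos: [0.4998, 0.1812, 0.1558]
tcp_rot: [180.0, 0.0, 93.0]
wrist_force: [0.4, -0.2, 0.6]
opening: 0.0853
grasp_force: 0.0
```

Run:
```python
from h import *
o=bot.get_obs();print(o['q'].round(1),o['ee_pos'],o['tcp_rot'],o['wrist_force'])
p=cam('wrist');blobs(p,.09,.135)
C=cloud(p);m=(C[...,2]>.055)&(C[...,2]<.085)&(C[...,0]>.53)&(C[...,0]<.64)&(C[...,1]>-.03)&(C[...,1]<.23)
A=np.c_[C[m][:,:2],np.ones(m.sum())];k=np.linalg.lstsq(A,C[m][:,2],rcond=None)[0];print('lid plane slope deg',np.degrees(k[:2]),'z@centre',k@[.581,.0985,1],m.sum())
t=cam('top');C=cloud(t);m=(C[...,2]>.055)&(C[...,2]<.085)&(C[...,0]>.515)&(C[...,0]<.68)&(C[...,1]>-.09)&(C[...,1]<.28)
print(cv2.minAreaRect((C[m][:,:2]*1000).astype(np.float32)));A=np.c_[C[m][:,:2],np.ones(m.sum())];k=np.linalg.lstsq(A,C[m][:,2],rcond=None)[0];print(np.degrees(k[:2]),k@[.581,.0985,1])
```

```text
[ 19.9   1.6  -1.9  86.6  -0.  106.9] [0.49976474 0.18116345 0.15583807] [1.79968481e+02 2.75572941e-02 9.30176252e+01] [ 0.42450634 -0.19363519  0.64046136]
[ 237  173   33   80 1714] [array([500.8, 182. ]), array([22.9, 48.4]), np.float64(18.3)] z 0.121 rgb [18. 18. 18.]
[336 276  21  57 573] [array([579. , 102.2]), array([11.1, 51.1]), np.float64(2.9)] z 0.1 rgb [87. 55. 36.]
lid plane slope deg [ 0.09145469 -0.31583363] z@centre 0.07071515012235634 19186
((587.8057250976562, 43.86488342285156), (143.38278198242188, 288.6135559082031), 7.618466854095459)
[-0.04262257  0.07624095] 0.0689146217031595
```

Call:
play_rows --force 40 --targets '[{"grip":0,"linear":[0,0,-2.5],"delta_rot":[0,0,0]},{"grip":0,"linear":[0,0,-5],"delta_rot":[0,0,0]},{"grip":0,"linear":[0,0,-6.2],"delta_rot":[0,0,0]},{"grip":255,"linear":[0,0,-6.2],"delta_rot":[0,0,0]},{"grip":255,"linear":[0,0,-6.2],"delta_rot":[0,0,0]},{"grip":255,"linear":[0,0,-6.2],"delta_rot":[0,0,0]},{"grip":255,"linear":[0,0,-6.2],"delta_rot":[0,0,0]},{"grip":255,"linear":[0,0,-6.2],"delta_rot":[0,0,0]},{"grip":255,"linear":[0,0,-6.2],"delta_rot":[0,0,0]},{"grip":255,"linear":[0,0,-6.2],"delta_rot":[0,0,0]}]'

```text
time: 40.5
ee_pos: [0.4998, 0.1817, 0.0947]
tcp_rot: [179.9, -0.0, 93.0]
wrist_force: [1.3, -0.6, 4.7]
opening: 0.0113
grasp_force: 42.0
```

Call:
play_rows --targets '[{"grip":255,"linear":[0,0,-0.036],"delta_rot":[0,0,0.146]},{"grip":255,"linear":[0,0,-0.073],"delta_rot":[0,0,0.292]},{"grip":255,"linear":[0,0,-0.11],"delta_rot":[0,0,0.437]},{"grip":255,"linear":[0,0,-0.146],"delta_rot":[0,0,0.583]},{"grip":255,"linear":[0,0,-0.182],"delta_rot":[0,0,0.729]},{"grip":255,"linear":[0,0,-0.219],"delta_rot":[0,0,0.875]},{"grip":255,"linear":[0,0,-0.255],"delta_rot":[0,0,1.02]},{"grip":255,"linear":[0,0,-0.292],"delta_rot":[0,0,1.166]},{"grip":255,"linear":[0,0,-0.328],"delta_rot":[0,0,1.312]},{"grip":255,"linear":[0,0,-0.364],"delta_rot":[0,0,1.457]}]'

```text
time: 41.5
ee_pos: [0.4994, 0.1812, 0.091]
tcp_rot: [-180.0, 0.1, 176.8]
wrist_force: [-1.9, -3.1, 6.6]
opening: 0.0112
grasp_force: 42.4
```

```bash
python3 -c "
from h import *
o=bot.get_obs();print(o['q'].round(1),o['ee_pos'],o['tcp_rot'],o['torque'],o['wrist_force'],o['opening'],o['grasp_force'])"
```

```text
[20.   1.9 -8.6 79.4 -0.  23.1] [0.49939238 0.18124606 0.09099797] [-1.79989957e+02  6.39818640e-02  1.76837321e+02] [-0.67067546  0.16263727 -0.05524531] [-1.87237482 -3.06514793  6.59380372] 0.011178152439118898 42.41371393203735
```

Call:
play_rows --targets '[{"grip":255,"linear":[0,0,-0.036],"delta_rot":[0,0,0.146]},{"grip":255,"linear":[0,0,-0.073],"delta_rot":[0,0,0.292]},{"grip":255,"linear":[0,0,-0.11],"delta_rot":[0,0,0.437]},{"grip":255,"linear":[0,0,-0.146],"delta_rot":[0,0,0.583]},{"grip":255,"linear":[0,0,-0.182],"delta_rot":[0,0,0.729]},{"grip":255,"linear":[0,0,-0.219],"delta_rot":[0,0,0.875]},{"grip":255,"linear":[0,0,-0.255],"delta_rot":[0,0,1.02]},{"grip":255,"linear":[0,0,-0.292],"delta_rot":[0,0,1.166]},{"grip":255,"linear":[0,0,-0.328],"delta_rot":[0,0,1.312]},{"grip":255,"linear":[0,0,-0.364],"delta_rot":[0,0,1.457]}]'

```text
time: 42.5
ee_pos: [0.4998, 0.1808, 0.0874]
tcp_rot: [-179.9, -0.0, -99.7]
wrist_force: [1.0, -5.7, 5.7]
opening: 0.0115
grasp_force: 42.3
```

Call:
play_rows --targets '[{"grip":255,"linear":[0,0,-0.015],"delta_rot":[0,0,0.06]},{"grip":255,"linear":[0,0,-0.03],"delta_rot":[0,0,0.12]},{"grip":255,"linear":[0,0,-0.04],"delta_rot":[0,0,0.17]}]'

```text
time: 42.8
ee_pos: [0.4999, 0.1808, 0.0869]
tcp_rot: [-179.9, -0.1, -90.2]
wrist_force: [1.4, -4.6, 6.4]
opening: 0.0115
grasp_force: 42.2
```

```bash
python3 -c "
from h import *
o=bot.get_obs();print(o['q'].round(1),o['ee_pos'],o['tcp_rot'],o['torque'],o['wrist_force'],o['opening'],o['grasp_force'])"
```

```text
[ 19.9   2.   -9.   78.9  -0.1 -69.9] [0.49988068 0.18077119 0.08694648] [-1.79913322e+02 -6.80884597e-02 -9.01743073e+01] [-1.10662408 -0.40668201 -0.01350659] [ 1.41180826 -4.6281357   6.41345381] 0.01145377616413953 42.2279691696167
```

Call:
play_rows --targets '[{"grip":255,"linear":[0,0,-0.01],"delta_rot":[0,0,0.04]},{"grip":255,"linear":[0,0,-0.02],"delta_rot":[0,0,0.08]},{"grip":255,"linear":[0,0,-0.02],"delta_rot":[0,0,0.12]},{"grip":255,"linear":[0,0,-0.02],"delta_rot":[0,0,0.12]}]'

```text
time: 43.2
ee_pos: [0.4999, 0.1808, 0.0869]
tcp_rot: [-179.9, -0.1, -83.5]
wrist_force: [2.3, -4.5, 5.5]
opening: 0.0114
grasp_force: 57.3
```

```bash
python3 -c "
from h import *
o=bot.get_obs();print(o['q'].round(1),o['ee_pos'],o['tcp_rot'],o['torque'],o['wrist_force'],o['opening'],o['grasp_force'])"
```

```text
[ 19.9   2.   -9.   78.9  -0.1 -76.6] [0.49992816 0.18081299 0.08685554] [-1.79917106e+02 -5.95987958e-02 -8.34532928e+01] [-0.88431088 -0.31673265 -1.23719934] [ 2.31815989 -4.46481754  5.49315979] 0.011391263968222569 57.26390386931598
```

Call:
play_rows --targets '[{"grip":0,"linear":[0,0,0],"delta_rot":[0,0,0]},{"grip":0,"linear":[0,0,0],"delta_rot":[0,0,0]},{"grip":0,"linear":[0,0,0],"delta_rot":[0,0,0]},{"grip":0,"linear":[0,0,0],"delta_rot":[0,0,0]},{"grip":0,"linear":[0,0,2],"delta_rot":[0,0,0]},{"grip":0,"linear":[0,0,5],"delta_rot":[0,0,0]},{"grip":0,"linear":[0.2,-4,6.8],"delta_rot":[0,0,-0.06]},{"grip":0,"linear":[0.4,-8.5,6.8],"delta_rot":[0,0,-0.06]},{"grip":0,"linear":[0.6,-13,6.8],"delta_rot":[0,0,-0.06]},{"grip":0,"linear":[0.8,-17,6.8],"delta_rot":[0,0,-0.06]}]'

```text
time: 44.2
ee_pos: [0.5071, 0.0099, 0.1541]
tcp_rot: [-180.0, 0.0, -86.8]
wrist_force: [0.6, -0.0, -0.4]
opening: 0.0852
grasp_force: 0.0
```

Call:
play_rows --targets '[{"grip":0,"linear":[0,-1.6,0],"delta_rot":[0,0,0]},{"grip":0,"linear":[0,-1.6,0],"delta_rot":[0,0,0]},{"grip":0,"linear":[0,-1.6,0],"delta_rot":[0,0,0]}]'

```text
time: 44.5
ee_pos: [0.5072, -0.0043, 0.1539]
tcp_rot: [180.0, 0.0, -86.9]
wrist_force: [0.2, 0.2, 0.6]
opening: 0.0853
grasp_force: 0.0
```

Run:
```python
from h import *
o=bot.get_obs();print(o['q'].round(1),o['ee_pos'],o['tcp_rot'])
p=cam('wrist');blobs(p,.105,.135)
t=cam('top');blobs(t,.09,.135,50)
```

```text
[ -0.5  -1.7  -5.3  86.4   0.  -93.6] [ 0.50721567 -0.00431677  0.15391251] [ 1.79975778e+02  3.46324830e-02 -8.68717312e+01]
[ 239  175   26   78 1527] [array([509. ,  -5.1]), array([15.7, 49.1]), np.float64(4.5)] z 0.121 rgb [23. 23. 24.]
[   0   77  512   41 6921] [array([799.2,  33.5]), array([  96.9, 1623.4]), np.float64(2.0)] z 0.12 rgb [130. 129. 126.]
[223 158  20   6 110] [array([581. ,  99.7]), array([16.9, 59.5]), np.float64(0.7)] z 0.1 rgb [43.  30.  21.5]
[380 161 132  16 558] [array([ 536.8, -551.1]), array([400.6,  33.3]), np.float64(85.3)] z 0.113 rgb [25. 24. 25.]
[198 183  17   7  84] [array([500. , 179.2]), array([47.5, 15.4]), np.float64(85.8)] z 0.111 rgb [47. 46. 46.]
```

Call:
play_rows --force 40 --targets '[{"grip":0,"linear":[0.08,-0.05,-2.5],"delta_rot":[0,0,0]},{"grip":0,"linear":[0.08,-0.05,-5],"delta_rot":[0,0,0]},{"grip":0,"linear":[0.08,-0.05,-6.05],"delta_rot":[0,0,0]},{"grip":255,"linear":[0.08,-0.05,-6.05],"delta_rot":[0,0,0]},{"grip":255,"linear":[0.08,-0.05,-6.05],"delta_rot":[0,0,0]},{"grip":255,"linear":[0.08,-0.05,-6.05],"delta_rot":[0,0,0]},{"grip":255,"linear":[0.08,-0.05,-6.05],"delta_rot":[0,0,0]},{"grip":255,"linear":[0.08,-0.05,-6.05],"delta_rot":[0,0,0]},{"grip":255,"linear":[0.08,-0.05,-6.05],"delta_rot":[0,0,0]},{"grip":255,"linear":[0.08,-0.05,-6.05],"delta_rot":[0,0,0]}]'

```text
time: 45.6
ee_pos: [0.5081, -0.005, 0.0943]
tcp_rot: [-180.0, 0.0, -86.8]
wrist_force: [-3.6, 0.7, 5.3]
opening: 0.0112
grasp_force: 41.5
```

Call:
play_rows --targets '[{"grip":255,"linear":[0,0,-0.036],"delta_rot":[0,0,-0.146]},{"grip":255,"linear":[0,0,-0.073],"delta_rot":[0,0,-0.292]},{"grip":255,"linear":[0,0,-0.11],"delta_rot":[0,0,-0.437]},{"grip":255,"linear":[0,0,-0.146],"delta_rot":[0,0,-0.583]},{"grip":255,"linear":[0,0,-0.182],"delta_rot":[0,0,-0.729]},{"grip":255,"linear":[0,0,-0.219],"delta_rot":[0,0,-0.875]},{"grip":255,"linear":[0,0,-0.255],"delta_rot":[0,0,-1.02]},{"grip":255,"linear":[0,0,-0.292],"delta_rot":[0,0,-1.166]},{"grip":255,"linear":[0,0,-0.328],"delta_rot":[0,0,-1.312]},{"grip":255,"linear":[0,0,-0.364],"delta_rot":[0,0,-1.457]}]'

```text
time: 46.6
ee_pos: [0.5083, -0.0053, 0.0906]
tcp_rot: [-180.0, 0.1, -170.7]
wrist_force: [-1.8, -2.6, 4.9]
opening: 0.0111
grasp_force: 41.4
```

```bash
python3 -c "
from h import *
o=bot.get_obs();print(o['q'].round(1),o['ee_pos'],o['tcp_rot'],o['torque'],o['wrist_force'],o['opening'],o['grasp_force'])"
```

```text
[ -0.6  -1.2 -11.8  79.3  -0.   -9.9] [ 0.50831388 -0.00529085  0.09064843] [-1.79967166e+02  6.87704723e-02 -1.70665774e+02] [-0.37431071  0.37750587  0.01030516] [-1.82975931 -2.55951792  4.89386624] 0.011102400666329733 41.37594759464264
```

Call:
play_rows --targets '[{"grip":255,"linear":[0,0,-0.036],"delta_rot":[0,0,-0.146]},{"grip":255,"linear":[0,0,-0.073],"delta_rot":[0,0,-0.292]},{"grip":255,"linear":[0,0,-0.11],"delta_rot":[0,0,-0.437]},{"grip":255,"linear":[0,0,-0.146],"delta_rot":[0,0,-0.583]},{"grip":255,"linear":[0,0,-0.182],"delta_rot":[0,0,-0.729]},{"grip":255,"linear":[0,0,-0.219],"delta_rot":[0,0,-0.875]},{"grip":255,"linear":[0,0,-0.255],"delta_rot":[0,0,-1.02]},{"grip":255,"linear":[0,0,-0.292],"delta_rot":[0,0,-1.166]},{"grip":255,"linear":[0,0,-0.328],"delta_rot":[0,0,-1.312]},{"grip":255,"linear":[0,0,-0.364],"delta_rot":[0,0,-1.457]}]'

```text
time: 47.6
ee_pos: [0.508, -0.0055, 0.087]
tcp_rot: [180.0, 0.1, 105.8]
wrist_force: [-3.0, -3.7, 6.6]
opening: 0.0113
grasp_force: 41.5
```

Call:
play_rows --targets '[{"grip":255,"linear":[0,0,-0.02],"delta_rot":[0,0,-0.08]},{"grip":255,"linear":[0,0,-0.04],"delta_rot":[0,0,-0.16]},{"grip":255,"linear":[0,0,-0.05],"delta_rot":[0,0,-0.22]},{"grip":255,"linear":[0,0,-0.06],"delta_rot":[0,0,-0.27]},{"grip":255,"linear":[0,0,-0.06],"delta_rot":[0,0,-0.31]}]'

```text
time: 48.1
ee_pos: [0.508, -0.0055, 0.0864]
tcp_rot: [180.0, 0.1, 88.4]
wrist_force: [-3.3, -4.3, 6.3]
opening: 0.0116
grasp_force: 56.3
```

```bash
python3 -c "
from h import *
o=bot.get_obs();print(o['q'].round(1),o['ee_pos'],o['tcp_rot'],o['torque'],o['wrist_force'],o['opening'],o['grasp_force'])"
```

```text
[ -0.6  -1.1 -12.2  78.9  -0.1  91. ] [ 0.508014   -0.00550789  0.08643241] [1.79958588e+02 8.89962124e-02 8.83889965e+01] [-0.71725626  0.77814203  1.31418208] [-3.31471597 -4.34527282  6.26788471] 0.011632200126502753 56.333897126605734
```

Call:
play_rows --targets '[{"grip":0,"linear":[0,0,0],"delta_rot":[0,0,0]},{"grip":0,"linear":[0,0,0],"delta_rot":[0,0,0]},{"grip":0,"linear":[0,0,0],"delta_rot":[0,0,0]},{"grip":0,"linear":[0,0,0],"delta_rot":[0,0,0]},{"grip":0,"linear":[0,0,2],"delta_rot":[0,0,0]},{"grip":0,"linear":[0,0,5],"delta_rot":[0,0,0]},{"grip":0,"linear":[0,0,9],"delta_rot":[0,0,0]},{"grip":0,"linear":[-4,0,13],"delta_rot":[0,0,0]},{"grip":0,"linear":[-8,0,17],"delta_rot":[0,0,0]},{"grip":0,"linear":[-10,0,20],"delta_rot":[0,0,0]}]'

```text
time: 49.1
ee_pos: [0.4063, -0.0049, 0.2866]
tcp_rot: [-180.0, 0.0, 88.5]
wrist_force: [1.6, 0.3, 1.7]
opening: 0.0852
grasp_force: 0.0
```

Call:
play_rows --targets '[{"grip":0,"linear":[0,0,0],"delta_rot":[0,0,0]},{"grip":0,"linear":[0,0,0],"delta_rot":[0,0,0]}]'

```text
time: 49.3
ee_pos: [0.4083, -0.0049, 0.2867]
tcp_rot: [179.8, 0.0, 88.5]
wrist_force: [0.3, 0.4, -0.5]
opening: 0.0858
grasp_force: 0.0
```

Run:
```python
from h import *
p=cam('wrist','w12');blobs(p,.1,.135)
t=cam('top','top12');blobs(t,.09,.135,50)
a=cv2.imread('pics/top12.png')[110:290,110:400];b=cv2.imread('pics/w12.png')
cv2.imwrite('pics/end.png',np.vstack([cv2.resize(b,(400,300)),cv2.resize(a,(400,248))]))
```

```text
[335   0  16  11 135] [array([500.6, 159.4]), array([ 7.2, 12.3]), np.float64(75.9)] z 0.11 rgb [ 9. 10.  9.]
[407  38  18  65 883] [array([581.6,  98.1]), array([15.5, 62.4]), np.float64(2.4)] z 0.102 rgb [36. 22. 13.]
[333 149  19  46 617] [array([508.6,  -4.8]), array([49.3, 15.9]), np.float64(86.8)] z 0.113 rgb [24. 25. 26.]
[   0   77  512   41 6930] [array([798.6,  32.3]), array([  94.3, 1624.1]), np.float64(1.9)] z 0.12 rgb [129. 128. 125.]
[223 158  10   7  53] [array([580.4, 114.8]), array([16.5, 29. ]), np.float64(5.9)] z 0.1 rgb [42. 29. 22.]
[380 162 132  15 559] [array([ 537.1, -552.1]), array([400.2,  30.9]), np.float64(85.6)] z 0.113 rgb [25. 24. 25.]
[198 183  17   7  84] [array([499.8, 179.5]), array([47.7, 15.8]), np.float64(84.1)] z 0.112 rgb [43. 43. 43.]
```

View pics/end.png

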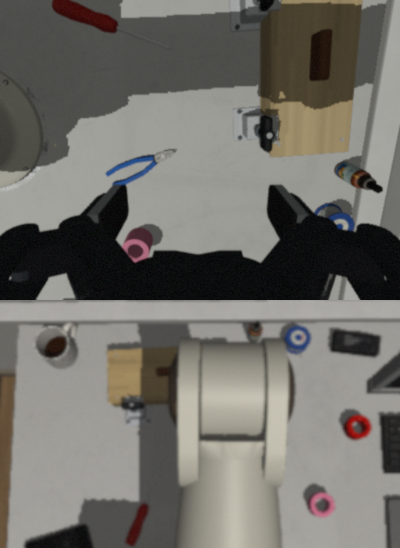

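The wrist view shows the lid seated and both wings low (z 0.11) at the lid's edge. Both screws met their stop on tightening, and the spool and mug have not moved. Handing in.

```bash
python3 -c "
from workcell import bot
print(bot.job_done())"
```

```text
the job is handed in; nothing more can be done
None
```

I handed the job in at about 49 s on the robot's clock: both white tape rolls are in the case, the lid is back on and seated, and both screws are tight against their stops; no amber or third white roll was seen on the bench.

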